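# Bolt down the etching press

## Robot

A 6-joint arm with a two-finger parallel gripper is mounted at the origin on the work surface. World frame = base frame: x ahead of the robot, y to its left, z up, the work surface at z = 0. Lengths are in m, angles in rad, forces in N, time in s.
With the tool pointing down it reaches from about 0.275 to 1 m from the base axis. Payload 8.4 kg.
Tool frame: the origin (TCP) lies on the centre line of the jaws, within the pads' length; the fingertips stand 17 mm ahead of it and the grasp point (between the pads) lies 2 mm behind it (bot.tcp_to_tips is the y of the fingertips in the tool frame, in m); y points along the fingers, z is the direction in which the jaws open and shut, and the axes are right-handed (so a half turn about y gives the same grasp; the last joint's range is limited). The gripper opens to 85 mm and grips with 20 to 120 N. Pads are 22 mm wide; open, the fingers measure 114 mm over their backs; the gripper's body (76 mm by 85 mm) begins 54 mm behind the grasp point. The pads swing forward as they close: fully open they stand 13 mm farther back than shut.
Start: joints at [-1.209, 0.353, 1.633, -0, 1.155, -0.002], TCP at [0.222, -0.584, 0.248] pointing down, gripper open.
Joint ranges: [-2.63, 2.63], [-0.92, 2.1], [0.06, 2.66], [-1.3, 4.44], [0, 2.69], [-3.02, 3.02]. Speed limits (rad/s): [2.22, 2.22, 2.79, 3.14, 3.14, 3.14].

## Interface

Orientations are given as a unit quaternion [x, y, z, w].
In Python, from workcell import bot, hand, kinematics, get_obs, vision, hand_in gives the robot as it stands. The module is installed in compiled form; this text tells all that it offers. Calls block until the motion is done:
- bot.reach(position, orientation): joint-space move of the TCP to a pose.
- bot.servo_line(position, ori=None, velocity=0.15): straight line of the TCP; ori=None keeps the orientation; velocity is the mean speed in m/s.
- bot.goto_joints(angles): joint-space move.
- hand.move_gripper(opening, strength=None): finger opening in m; strength is the grip in N (None keeps the last); returns when the fingers have stopped.
- bot.dwell(seconds).
- kinematics.solve_ik(position, orientation): joint angles nearest the present ones, or None.
- get_obs(): the state.
- vision.read_camera(name): name is "side" or "top" or "wrist"; returns a dict with "frame" (400x640x3 uint8, red, green, blue), "intrinsics" (3x3 intrinsics, pixels), "dist" ([k1, k2, p1, p2, k3] as OpenCV has them; the pictures are not rectified), "view" (4x4, takes a point from world to camera coordinates). Camera axes: x right, y down, z forward; pixel columns grow to the right and rows downward; lengths in m; the calibration is good to about 2 mm. A picture is of the moment at which its call begins. There is no depth.
A pose or a line that the arm cannot do raises bot.IKError and nothing moves.
- hand_in(): hands the job in, once; it reports no verdict.
The state is a dict: "time_s": time; "joint_pos": joint angles; "joint_vel": joint speeds; "joint_efforts": joint torques, N m; "position": TCP position; "orientation": TCP orientation; "wrist_force": force on the tool from outside, world axes, zero at the start; "ft_torque": the same for the moment, N m; "gripper_width": finger opening in m.
Only numpy, scipy, OpenCV 4.12 (cv2) and the standard library are available. Lean on these libraries where they do the work, as an engineer would, in place of code of your own. Each camera call takes 0.05 s, during which the arm holds its last target.

## Task

The near foot of the table-top etching press is only finger-tight on the desk. Take the larger of the two hex drivers out of the wooden block, feel for the hex socket of the screw that lies deep in the foot's slot, and screw it in clockwise, regripping the driver as you go, until it is fully home and stops; work with a light hand, neither leaning on the driver nor forcing the screw once it has stopped. Leave the driver standing in the screw and let go; leave everything else as it is.

Things in the scene. Friction and masses are not known exactly. Their poses are not given: they have to be found in the camera images.
- driver_grip (a point): Larger hex driver, 138 mm long, 0.22 kg, upright, tip down, in one of the block's two holes. This point is the centre of its black square hand grip, 34 x 34 mm across the flats, 48 mm tall, to be gripped across opposite flats. z runs up the shaft, x and y are square to the grip's flats.
- driver_tip (a point): Tip of the larger driver, on its axis 114 mm below the grip's centre; same axes. The steel shaft above it is a hexagon, 14 mm across flats, 90 mm long, flats facing +x and -x; its last 5 mm taper to a blunt end 6 mm across. A 24 mm collar, 45 mm above the tip, rests on the 60 mm high block: there the tip is 15 mm above the desk.
- driver_small_grip (a point): Centre of the hand grip (28 x 28 x 40 mm) of the smaller driver (12 mm across flats, 120 mm long), in the block's other hole, its top 135 mm above the desk; too thin to turn the screw; stays where it is.
- block: Fixed wooden block, 70 x 170 x 60 mm high, origin at the centre of its underside; two upright holes, 19 mm wide and 45 mm deep, at y = -45 and +45 mm of its frame, a driver in each.
- foot_slot (a point): Middle of the slot in the press's near foot, level with the foot's top, 40 mm above the desk. z up; the slot is closed all round, 28 mm wide along this x, 38 mm long along this y, 30 mm deep. A dark socket-head screw stands upright in it: head 24 mm across, its top 9 to 11 mm below the foot's top, its axis anywhere within 6 mm of this point along y and 1.5 mm along x (not measured).
- screw (a joint): Turn of the screw, rad: grows clockwise seen from above (tightening); begins between 0 and 0.6, stops dead, fully home, at 5.2. Sinks 2 mm a turn, drags with about 0.06 N m. Its hex socket, 15.2 mm across flats, 16 mm deep, lies at an unknown angle, not told by this value. Fully entered, the driver's tip is 25 to 27 mm below the foot's top, with some 10 degrees of play either way.
- press: Table-top etching press, grey side frames, steel rollers and bed, star wheel; fixed; origin on the desk under the middle of the foot's slot. The near foot is 76 mm wide and 40 mm high and sticks out from the near side frame, which stands 100 mm from the slot's middle towards this -y and is 205 mm tall (240 mm with its pressure screw). Beside the screw's head the slot is too narrow for the driver.
- brush_pot: Pot of brushes, 80 mm wide, 110 mm tall (brushes to 260 mm); origin at its foot; stays.
- tumbler: Glass tumbler, 72 mm wide, 105 mm tall; origin at its foot; stays.
- palette: White china plate, 180 mm wide, 22 mm high; stays.
- brayer: Ink roller, 90 mm wide, lying with its handle, 165 mm long over all, 40 mm high; stays.
- tube_long: Paint tube lying flat, 150 mm long, 21 mm high; stays.
- tube_short: Paint tube lying flat, 110 mm long, 21 mm high; stays.

How it is judged:
On the way, in this order (a step that is already met when the one before it is completed fails the run):
1. the larger driver is lifted clear of the block (height (world z) of driver_tip above 0.07 m), for 0.2 s.
2. the driver's hex is seated in the screw's socket in the foot (x of driver_tip in the frame of foot_slot between -0.005 and 0.005 m and y of driver_tip in the frame of foot_slot between -0.011 and 0.011 m and z of driver_tip in the frame of foot_slot below -0.021 m and angle between driver_tip's own z axis and vertical below 0.2 rad), for 0.2 s.
At the end, for the whole second after the job is handed in: the screw is fully home (turned to within 0.17 rad of its stop) and the larger driver stands in its socket, upright within 0.2 rad, tip at least 21 mm below the foot's top, at rest and released (all of step 2 and value of joint screw above 5.03 rad and velocity of joint screw below 0.05 rad/s); the robot touches nothing.
It fails at once if the driver bears on the screw (pressing and turning together) with more than 60 N, or on the press with more than 25 N (contact force between driver and screw above 60 N or contact force between driver and press above 25 N).
It fails at once if something else on the desk is shifted by more than 30 mm (distance of any of driver_small_grip, brush_pot, tumbler, palette, brayer, tube_long, tube_short from where it was at the start of the episode above 0.03 m).
It also fails if it takes over 72 s, if anything falls off the work surface, if the arm or the gripper's body presses on something with over 40 N, if the wrist force passes 120 N, or if a joint passes its speed limit or range.

## Working session

There is one attempt and no reset: what is moved stays moved. The work goes in short steps, each a Python script; the robot and the scene stay as the last script left them, time stands still between calls to the robot, and variables do not carry over. Pictures are saved under pics/ and viewed, and the job is handed in when it is done.

```bash
mkdir -p pics; ls
python3 - <<'E'
from workcell import bot, hand, kinematics, get_obs, vision
import cv2, numpy as np, pickle
for n in ["side","top","wrist"]:
    c=vision.read_camera(n); pickle.dump(c,open(f"pics/{n}0.pkl","wb"))
    cv2.imwrite(f"pics/{n}0.png",c["frame"][:,:,::-1]); print(n,np.round(c["intrinsics"],1).tolist(),np.round(c["dist"],3),np.round(c["view"],3).tolist())
o=get_obs(); print(o)
E
```

```text
pics
side [[386.0, 0.0, 320.4], [0.0, 386.0, 202.4], [0.0, 0.0, 1.0]] [-0.087  0.     0.     0.     0.   ] [[-0.85, -0.527, 0.001, 0.571], [-0.393, 0.633, -0.667, 0.196], [0.351, -0.568, -0.745, 0.806], [0.0, 0.0, 0.0, 1.0]]
top [[453.5, 0.0, 318.0], [0.0, 453.5, 200.0], [0.0, 0.0, 1.0]] [-0.036  0.     0.     0.     0.   ] [[-0.029, -0.999, 0.04, 0.146], [-0.995, 0.025, -0.097, 0.587], [0.096, -0.043, -0.995, 0.941], [0.0, 0.0, 0.0, 1.0]]
wrist [[328.7, 0.0, 324.3], [0.0, 328.7, 198.2], [0.0, 0.0, 1.0]] [-0.001  0.     0.     0.     0.   ] [[0.355, -0.935, -0.002, -0.623], [-0.896, -0.341, 0.286, -0.037], [-0.268, -0.1, -0.958, 0.38], [0.0, 0.0, 0.0, 1.0]]
{'time_s': 0.15, 'joint_pos': array([-1.20937520e+00,  3.53503141e-01,  1.63395298e+00,  2.66343248e-05,
        1.15517531e+00, -2.38305984e-03]), 'joint_vel': array([-0.00074787, -0.00185584, -0.00233382,  0.00080165,  0.0009288 ,
       -0.00138288]), 'joint_efforts': array([ 2.52723286e-03, -6.05632925e+01, -3.42336309e+01,  6.76401987e-05,
        6.11570416e-03,  5.21735308e-05]), 'position': array([ 0.22229462, -0.58377579,  0.24772974]), 'orientation': array([-0.12796939,  0.69580399, -0.69507819,  0.12785519]), 'wrist_force': array([-0.79544697, -0.48687465, -0.16399807]), 'ft_torque': array([ 0.02406817,  0.01382508, -0.03632997]), 'gripper_width': 0.08572035246963679}
```

View pics/top0.png

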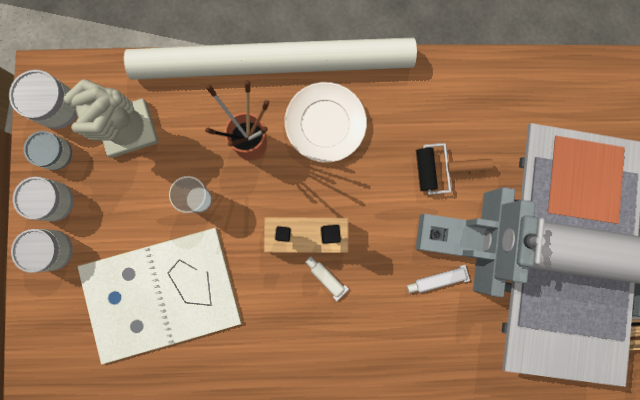

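View pics/side0.png

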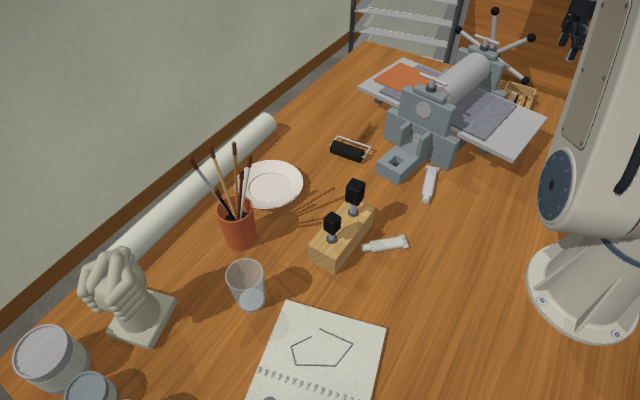

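View pics/wrist0.png

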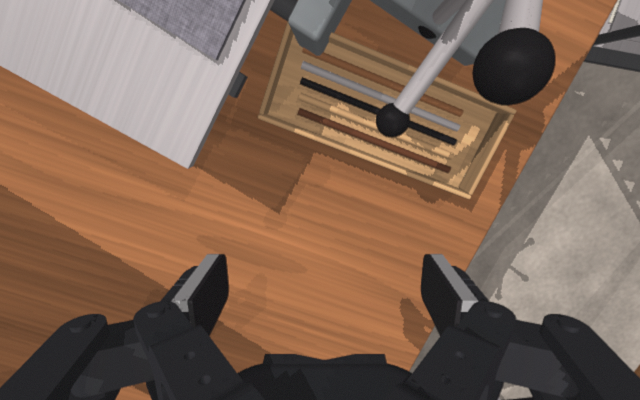

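The top view shows the block at about (306,235), with the larger grip at (331,234), the smaller at (283,234), and the foot slot at (438,234). I'll segment these next.

```bash
cat > h.py <<'E'
import cv2, numpy as np, pickle
def load(n): return pickle.load(open(f"pics/{n}.pkl","rb"))
def ray(c,uv):
    p=cv2.undistortPoints(np.array([[uv]],float),c["intrinsics"],c["dist"])[0,0]
    R=c["view"][:3,:3];t=c["view"][:3,3]
    return -R.T@t, R.T@np.array([p[0],p[1],1.])
def onz(c,uv,z):
    o,d=ray(c,uv); return o+d*(z-o[2])/d[2]
def proj(c,P):
    R=c["view"][:3,:3];t=c["view"][:3,3]
    return cv2.projectPoints(np.array(P,float).reshape(-1,3),cv2.Rodrigues(R)[0],t,c["intrinsics"],c["dist"])[0][:,0]
def tri(c1,a,c2,b):
    o1,d1=ray(c1,a);o2,d2=ray(c2,b)
    s=np.linalg.lstsq(np.stack([d1,-d2],1),o2-o1,rcond=None)[0]
    p=o1+d1*s[0];q=o2+d2*s[1];return (p+q)/2,np.linalg.norm(p-q)
def crop(c,u0,v0,u1,v1,s,name):
    cv2.imwrite(f"pics/{name}.png",cv2.resize(c["frame"][v0:v1,u0:u1,::-1],None,fx=s,fy=s,interpolation=cv2.INTER_NEAREST))
E
python3 - <<'E'
from h import *
t=load("top0"); s=load("side0")
crop(t,255,205,355,265,7,"tc1"); crop(t,405,200,505,265,7,"tc2"); crop(s,300,120,460,280,5,"sc1")
E
```

```text
(no output)
```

View pics/tc1.png

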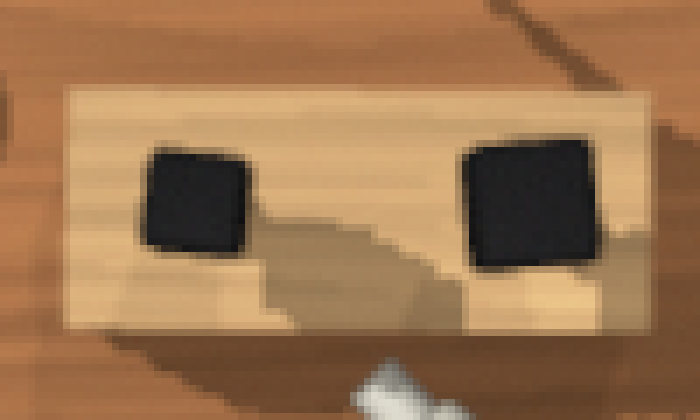

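View pics/tc2.png

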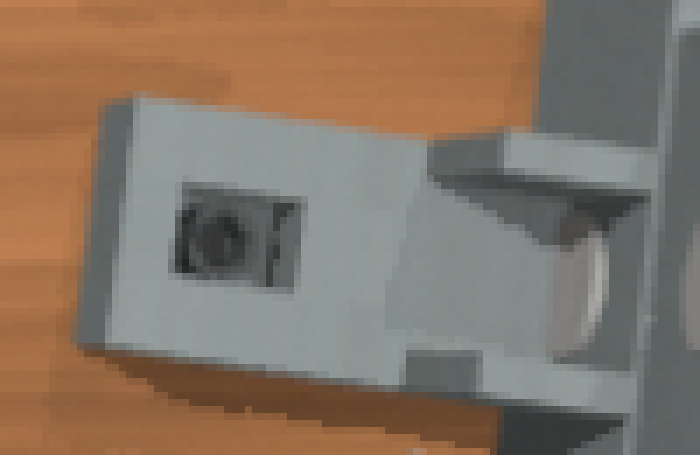

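View pics/sc1.png

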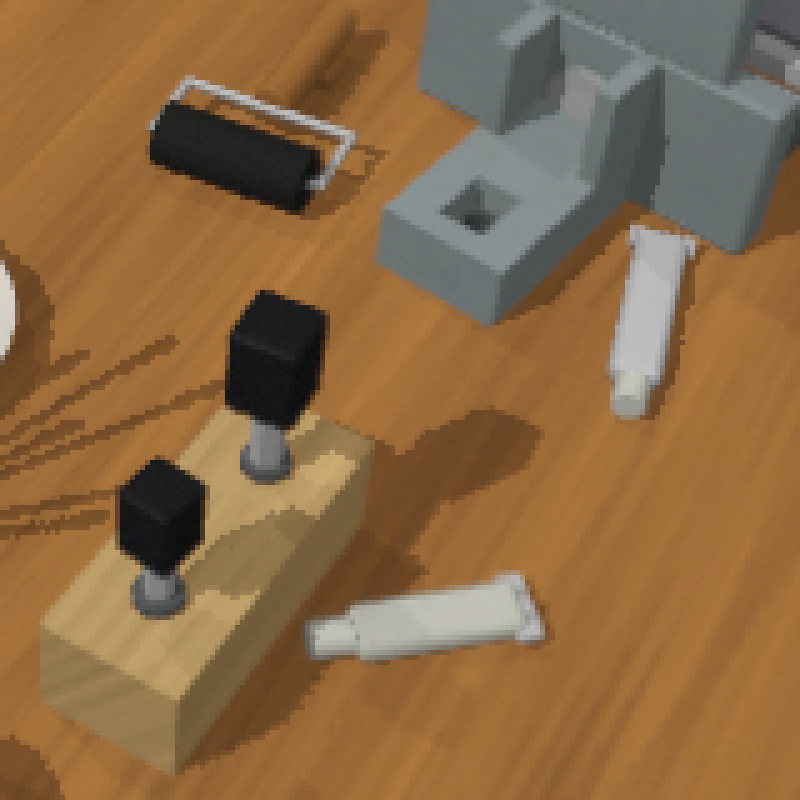

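Run:
```python
from h import *
t=load("top0"); s=load("side0")
R=t["view"][:3,:3];print("cam",-R.T@t["view"][:3,3])
g=t["frame"].max(2); m=(g<60).astype(np.uint8); m[:205]=0;m[265:]=0;m[:,:255]=0;m[:,355:]=0
cs,_=cv2.findContours(m,cv2.RETR_EXTERNAL,cv2.CHAIN_APPROX_NONE)
for c in cs:
    if cv2.contourArea(c)<50: continue
    r=cv2.minAreaRect(c); b=cv2.boxPoints(r)
    for z in (0.153,0.135):
        P=np.array([onz(t,p,z)[:2] for p in b]); print(r,z,onz(t,r[0],z),[np.round(np.linalg.norm(P[i]-P[i-1]),4) for i in range(2)],np.degrees(np.arctan2(*(P[1]-P[0])[::-1])))
# slot
q=[(182,185),(303,200),(292,292),(170,275)]
P=[onz(t,(405+u/7,200+v/7),0.04)[:2] for u,v in q];P=np.array(P);print(P,P.mean(0))
print([np.linalg.norm(P[i]-P[i-1]) for i in range(4)], [np.degrees(np.arctan2(*(P[i]-P[i-1])[::-1])) for i in range(4)])
print("screw",onz(t,(405+222/7,200+240/7),0.03))
# foot top edges: top (140,97)-(425,140); bottom (105,345)-(400,388)
for a,b in (((140,97),(425,140)),((105,345),(400,388)),((140,97),(105,345))):
    A,B=[onz(t,(405+u/7,200+v/7),0.04)[:2] for u,v in (a,b)]; print(A,B,np.degrees(np.arctan2(*(B-A)[::-1])),np.linalg.norm(B-A))
# side
g=s["frame"].max(2); m=(g<60).astype(np.uint8)[120:280,300:460]
n,l,st,ce=cv2.connectedComponentsWithStats(m); print(st,ce+[300,120])
```

```text
cam [0.49866418 0.17171393 0.98671053]
((282.5, 233.5), (13.0, 13.0), 90.0) 0.153 [0.5187293  0.20272752 0.153     ] [np.float64(0.0237), np.float64(0.0238)] -91.536931067161
((282.5, 233.5), (13.0, 13.0), 90.0) 0.135 [0.51916251 0.20339711 0.135     ] [np.float64(0.0242), np.float64(0.0243)] -91.5369310671611
((330.38116455078125, 233.81190490722656), (17.01513671875, 17.91067123413086), 84.2894058227539) 0.153 [0.51573473 0.11496841 0.153     ] [np.float64(0.0312), np.float64(0.033)] -85.85848988727638
((330.38116455078125, 233.81190490722656), (17.01513671875, 17.91067123413086), 84.2894058227539) 0.135 [0.51610329 0.11374326 0.135     ] [np.float64(0.0318), np.float64(0.0338)] -85.85848988727656
[[ 0.52754058 -0.10623289]
 [ 0.52196244 -0.14315847]
 [ 0.49437277 -0.13825007]
 [ 0.50059428 -0.1011648 ]] [ 0.51111751 -0.12220156]
[np.float64(0.027418767828525994), np.float64(0.03734453041535382), np.float64(0.02802288468272941), np.float64(0.037603512369440956)] [np.float64(-10.651808614010616), np.float64(-98.59040685978553), np.float64(169.91221908975828), np.float64(80.4766143425261)]
screw [ 0.51075943 -0.12067806  0.03      ]
[ 0.55447258 -0.09472976] [ 0.53906246 -0.18191487] -100.02360287763804 0.08853651799047686
[ 0.48026097 -0.08030904] [ 0.4645623  -0.16982554] -99.9469120888033 0.09088262799623684
[ 0.55447258 -0.09472976] [ 0.48026097 -0.08030904] 169.00338800591962 0.07559973718395423
[[    0     0   160   160 24452]
 [   30    20    34    23   437]
 [  158    27     2     3     4]
 [   93    43     3     3     6]
 [   45    58    20    28   406]
 [   24    92    17    23   294]
 [   35   117     1     1     1]] [[381.06371667 200.23409128]
 [346.42105263 151.02974828]
 [458.5        148.        ]
 [394.         163.83333333]
 [354.591133   191.53694581]
 [331.79251701 222.78911565]
 [335.         237.        ]]
```

```bash
cat >> h.py <<'E'
from scipy.spatial.transform import Rotation as Ro
def quat(phi):
    z=np.array([np.cos(phi),np.sin(phi),0]);y=np.array([0,0,-1.]);x=np.cross(y,z)
    return Ro.from_matrix(np.stack([x,y,z],1)).as_quat()
E
python3 - <<'E'
from h import *
from workcell import bot, hand, kinematics, get_obs
o=get_obs(); M=Ro.from_quat(o["orientation"]).as_matrix(); print(np.round(M,3), "phi",np.degrees(np.arctan2(M[1,2],M[0,2])))
w=load("wrist0");R=w["view"][:3,:3];c=-R.T@w["view"][:3,3];print("cam in tool",M.T@(c-o["position"]),"dir",M.T@R[2],"xaxis",M.T@R[0])
print(bot.tcp_to_tips)
print("tips px",proj(w,[o["position"]]))
np.set_printoptions(precision=3,suppress=True)
for p in ([.516,.1145,.13],[.511,-.122,.2],[.511,-.122,.13]):
  for d in range(-180,360,30):
    q=kinematics.solve_ik(p,quat(np.radians(d))); print(p,d,q)
E
```

```text
[[-0.935 -0.     0.356]
 [-0.356  0.001 -0.935]
 [-0.    -1.    -0.001]] phi -69.1561716744663
cam in tool [-0.07225676 -0.12537805 -0.00086672] dir [ 0.28582432  0.95828115 -0.00130297] xaxis [5.66648663e-04 1.19067630e-03 9.99999131e-01]
0.017
tips px [[326.77862397 276.18500982]]
[0.516, 0.1145, 0.13] -180 [ 0.216  0.354  1.941 -0.     0.847 -2.926]
[0.516, 0.1145, 0.13] -150 [ 0.216  0.354  1.941 -0.     0.847  2.834]
[0.516, 0.1145, 0.13] -120 [ 0.216  0.354  1.941 -0.     0.847  2.31 ]
[0.516, 0.1145, 0.13] -90 [ 0.216  0.354  1.941 -0.     0.847  1.786]
[0.516, 0.1145, 0.13] -60 [ 0.216  0.354  1.941 -0.     0.847  1.263]
[0.516, 0.1145, 0.13] -30 [ 0.216  0.354  1.941 -0.     0.847  0.739]
[0.516, 0.1145, 0.13] 0 [ 0.216  0.354  1.941 -0.     0.847  0.216]
[0.516, 0.1145, 0.13] 30 [ 0.216  0.354  1.941 -0.     0.847 -0.308]
[0.516, 0.1145, 0.13] 60 [ 0.216  0.354  1.941 -0.     0.847 -0.832]
[0.516, 0.1145, 0.13] 90 [ 0.216  0.354  1.941 -0.     0.847 -1.355]
[0.516, 0.1145, 0.13] 120 [ 0.216  0.354  1.941 -0.     0.847 -1.879]
[0.516, 0.1145, 0.13] 150 [ 0.216  0.354  1.941 
[... 2239 characters left out ...]
1]
[0.511, -0.122, 0.13] 60 [-0.237  0.35   1.947 -0.     0.844 -1.284]
[0.511, -0.122, 0.13] 90 [-0.237  0.35   1.947 -0.     0.844 -1.808]
[0.511, -0.122, 0.13] 120 [-0.237  0.35   1.947 -0.     0.844 -2.332]
[0.511, -0.122, 0.13] 150 [-0.237  0.35   1.947 -0.     0.844 -2.855]
[0.511, -0.122, 0.13] 180 [-0.237  0.35   1.947 -0.     0.844  2.904]
[0.511, -0.122, 0.13] 210 [-0.237  0.35   1.947 -0.     0.844  2.381]
[0.511, -0.122, 0.13] 240 [-0.237  0.35   1.947 -0.     0.844  1.857]
[0.511, -0.122, 0.13] 270 [-0.237  0.35   1.947 -0.     0.844  1.334]
[0.511, -0.122, 0.13] 300 [-0.237  0.35   1.947 -0.     0.844  0.81 ]
[0.511, -0.122, 0.13] 330 [-0.237  0.35   1.947 -0.     0.844  0.286]
```

```bash
cat >> h.py <<'E'
def snap(n,name):
    from workcell import vision
    c=vision.read_camera(n); pickle.dump(c,open(f"pics/{name}.pkl","wb")); cv2.imwrite(f"pics/{name}.png",c["frame"][:,:,::-1]); return c
E
python3 - <<'E'
from h import *
from workcell import bot, hand, kinematics, get_obs
bot.reach([0.222,-0.584,0.45],get_obs()["orientation"]); print(get_obs()["time_s"])
bot.reach([0.583,-0.121,0.30],quat(np.radians(90))); print(get_obs()["time_s"])
bot.servo_line([0.583,-0.121,0.14],velocity=0.2)
o=get_obs();print(o["time_s"],o["position"])
c=snap("wrist","w1"); crop(c,240,60,420,180,4,"w1c")
print(get_obs()["wrist_force"])
E
```

```text
0.975
3.1417
4.0917 [ 0.58375699 -0.12135487  0.14103109]
[-0.41583397  0.48677216 -0.0152213 ]
```

View pics/w1.png

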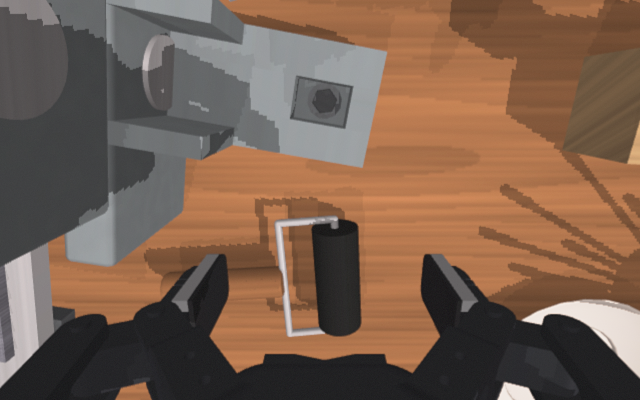

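View pics/w1c.png

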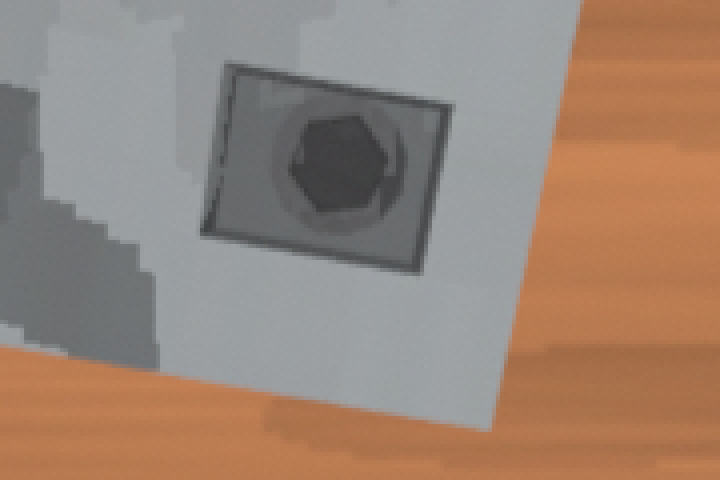

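The wrist picture shows the slot with the screw head at about (325,101), and the hex socket is clearly visible. I'll measure its centre and angle.

Run:
```python
from h import *
c=load("w1"); g=cv2.cvtColor(c["frame"],cv2.COLOR_RGB2GRAY)[60:180,240:420]
G=cv2.resize(g,None,fx=4,fy=4,interpolation=cv2.INTER_CUBIC)
print(g[20:70:2,60:112:3][:, :])
for th in (66,72,78):
    m=(G<th).astype(np.uint8); n,l,st,ce=cv2.connectedComponentsWithStats(m); k=l[165,340]; mm=(l==k).astype(np.uint8)
    mm=cv2.morphologyEx(mm,cv2.MORPH_OPEN,np.ones((13,13)))
    cs,_=cv2.findContours(mm,cv2.RETR_EXTERNAL,cv2.CHAIN_APPROX_NONE); ct=max(cs,key=cv2.contourArea)
    M=cv2.moments(ct); u,v=M["m10"]/M["m00"],M["m01"]/M["m00"]; px=(240+(u+.5)/4-.5,60+(v+.5)/4-.5)
    W=np.array([onz(c,(240+(a+.5)/4-.5,60+(b+.5)/4-.5),0.030)[:2] for a,b in ct[:,0]]); ctr=onz(c,px,0.030)[:2]
    d=W-ctr; ang=np.arctan2(d[:,1],d[:,0]); r=np.hypot(*d.T)
    z=np.sum(r*np.exp(6j*ang)); print(th,M["m00"],px,ctr,"vertex ang mod60",np.degrees(np.angle(z))/6, "r",r.min(),r.max(), cv2.approxPolyDP(ct,8,True)[:,0].tolist())
q=[(228,64),(452,105),(421,272),(203,234)]
P=np.array([onz(c,(240+a/4,60+b/4),0.04)[:2] for a,b in q]); print(P,P.mean(0)); d=[P[i]-P[i-1] for i in range(4)]
print(np.hypot(*np.array(d).T),[np.degrees(np.arctan2(x[1],x[0])) for x in d])
```

```text
[[106 106 115  98  82  81  86 103 133 149 160 160 160 161 163 162 162 160]
 [108 106 115 109 111 115 103  85  74  80  92 119 147 157 162 163 161 161]
 [106 105 116 116 115 113  99 101  99  96  89  86  77  81 102 132 149 161]
 [106 106 112 111 105  96  95  99 100  97  97 100 107 104  94  80  79  85]
 [105 106 106 106  99  96  96  96  93  87  94  94 101 108 108 109 116  75]
 [104 105 104 105  95  96  73  66  63  69  68  96  95 104 108 109 114  81]
 [105 106 106 101  97  87  65  65  67  71  67  96  97  91 107 108 111  91]
 [104 105 105  97  95  72  65  65  65  69  65  75  97  79 107 108  99 100]
 [105 105 105  97  97  79  65  66  67  64  66  62  97  74 108 107  93 119]
 [105 106 106  96  93  87  65  65  65  65  65  65  77  73 107 107  84 142]
 [106 105 104  94  87  79  64  65  66  66  65  66  66  74 107 107  76 155]
 [106 106 104  94  71  64  65  64  66  66  65  66  88  73 106 107  77 158]
 [105 106 106  95  90  64  65  64  65  65  67  64  73  69 106 107  75 158]
 [106 106 105  95  96  64  66  66  65  63  64  61  72  73 107 105  83 159]
 [105 105 106 101  97  89  66  66  67  65  65  75 
[... 192 characters left out ...]
 106  91  91  92  91  93  93  93 107 106 106  83 148 158]
 [105 106 105 106 107 104  92  89  90  91  94 103 109 108 107  77 158 158]
 [ 87  98 103 105 106 105 104 102  96  97 107 107 108 106 107  76 159 158]
 [107  88  83  84  91  97 104 106 105 106 106 107 108 107 106  76 159 159]
 [159 158 143 122 103  85  82  86  96 101 106 107 106 106 104  81 160 159]
 [158 158 159 160 159 155 134 116  90  83  84  88  97 102 102  96 159 158]
 [158 158 158 158 159 158 159 159 158 147 127 108  90  84  84 108 159 159]
 [159 159 158 158 159 159 159 158 159 159 161 160 160 145 125 132 159 157]]Traceback (most recent call last):
  File "<stdin>", line 8, in <module>
ValueError: max() iterable argument is empty
```

Run:
```python
from h import *
c=load("w1"); g=cv2.cvtColor(c["frame"],cv2.COLOR_RGB2GRAY)[60:180,240:420]
G=cv2.resize(g,None,fx=4,fy=4,interpolation=cv2.INTER_CUBIC)
for th in (74,78,82):
    m=(G<th).astype(np.uint8); m=cv2.morphologyEx(m,cv2.MORPH_OPEN,np.ones((17,17)))
    n,l,st,ce=cv2.connectedComponentsWithStats(m); k=l[165,335]; mm=(l==k).astype(np.uint8); print(k)
    cs,_=cv2.findContours(mm,cv2.RETR_EXTERNAL,cv2.CHAIN_APPROX_NONE); ct=max(cs,key=cv2.contourArea)
    M=cv2.moments(ct); u,v=M["m10"]/M["m00"],M["m01"]/M["m00"]; px=(240+(u+.5)/4-.5,60+(v+.5)/4-.5)
    W=np.array([onz(c,(240+(a+.5)/4-.5,60+(b+.5)/4-.5),0.030)[:2] for a,b in ct[:,0]]); ctr=onz(c,px,0.030)[:2]
    d=W-ctr; ang=np.arctan2(d[:,1],d[:,0]); r=np.hypot(*d.T)
    z=np.sum(r*np.exp(6j*ang)); print(th,M["m00"],px,ctr,"vertex ang mod60",np.degrees(np.angle(z))/6, "r",r.min(),r.max(), cv2.approxPolyDP(ct,6,True)[:,0].tolist())
q=[(228,64),(452,105),(421,272),(203,234)]
P=np.array([onz(c,(240+a/4,60+b/4),0.04)[:2] for a,b in q]); print(P,P.mean(0)); d=[P[i]-P[i-1] for i in range(4)]
print(np.hypot(*np.array(d).T),[np.degrees(np.arctan2(x[1],x[0])) for x in d])
```

```text
1
74 6381.5 (324.5664649115934, 100.64306001723733) [ 0.51071631 -0.12033925] vertex ang mod60 -21.483344929089967 r 0.006095850967423646 0.008625205378864919 [[360, 118], [306, 127], [296, 181], [317, 210], [365, 205], [382, 186], [383, 151]]
1
78 6860.0 (325.001536686103, 100.80691812439261) [ 0.51082489 -0.12003935] vertex ang mod60 8.566031214449962 r 0.006579959949574396 0.010711760015896457 [[360, 117], [310, 121], [295, 180], [316, 210], [364, 206], [377, 187], [397, 193], [397, 177], [383, 176], [384, 151]]
1
82 7211.5 (325.0688339226698, 100.8851284984631) [ 0.51087664 -0.11999296] vertex ang mod60 10.618685380728932 r 0.006804366370810736 0.0108885356883683 [[360, 116], [310, 120], [302, 132], [293, 178], [316, 211], [364, 207], [378, 188], [380, 196], [399, 192], [399, 176], [383, 175], [384, 150]]
[[ 0.49539609 -0.13817413]
 [ 0.50170952 -0.10179488]
 [ 0.52843094 -0.10638781]
 [ 0.52215067 -0.14302165]] [ 0.51192181 -0.12234462]
[0.02719019 0.03692302 0.02711326 0.03716826] [np.float64(169.73028625323693), np.float64(80.15466293363195), np.float64(-9.752827970799602), np.float64(-99.72785174180119)]
```

Run:
```python
from h import *
from workcell import bot, hand, kinematics, get_obs
bot.servo_line([0.583,-0.121,0.24],velocity=0.25)
bot.reach([0.516,0.114,0.25],quat(np.radians(94)))
o=get_obs();print(o["time_s"],o["position"])
c=snap("wrist","w2"); crop(c,224,140,424,340,4,"w2c")
```

```text
5.6583 [0.51625018 0.11334082 0.24961481]
```

View pics/w2c.png

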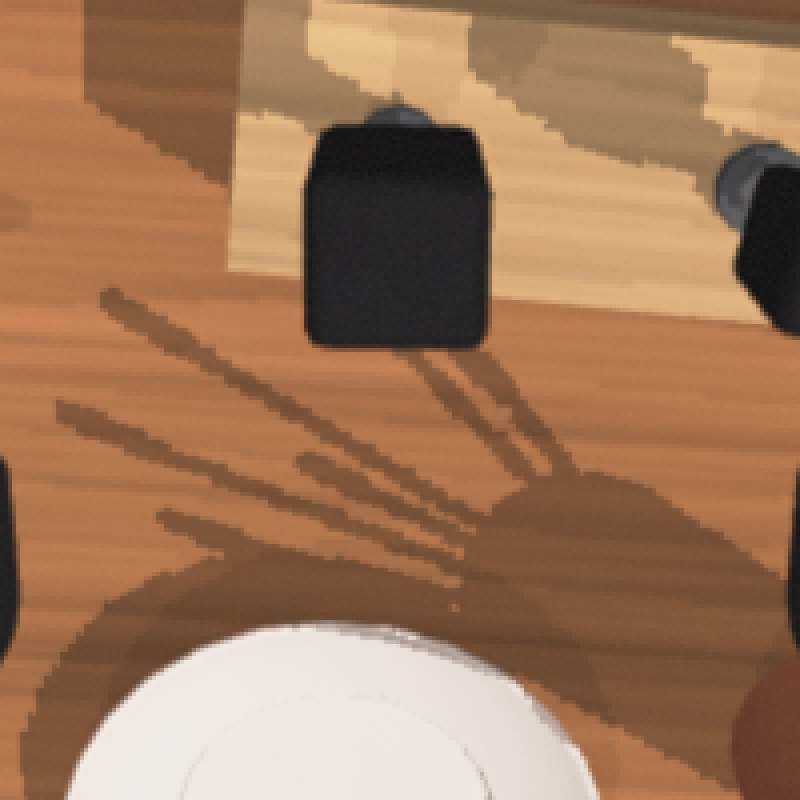

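Run:
```python
from h import *
from workcell import get_obs
c=load("w2")
q=[(305,180),(490,179),(488,348),(306,348)]
P=np.array([onz(c,(223.5+a/4,139.5+b/4),0.153)[:2] for a,b in q]);print(P,P.mean(0)); d=[P[i]-P[i-1] for i in range(4)]
print(np.hypot(*np.array(d).T),[np.degrees(np.arctan2(x[1],x[0])) for x in d]); print(proj(c,[get_obs()["position"]]))
```

```text
[[0.50018929 0.09586205]
 [0.49778653 0.12796524]
 [0.52917247 0.13037058]
 [0.53144442 0.097543  ]] [0.51464817 0.11293522]
[0.0313003  0.03219298 0.03147797 0.03290611] [np.float64(-176.92151004282593), np.float64(94.28030948928301), np.float64(4.382438882223517), np.float64(-86.04095223295748)]
[[321.73744478 278.92377578]]
```

Run:
```python
from h import *
from workcell import bot, hand, kinematics, get_obs
bot.servo_line([0.5148,0.1135,0.130],ori=quat(np.radians(94.2)),velocity=0.15)
o=get_obs();print(o["time_s"],o["position"],o["wrist_force"])
hand.move_gripper(0.02,strength=50)
o=get_obs();print(o["time_s"],o["position"],o["gripper_width"],o["wrist_force"],o["ft_torque"])
c=snap("wrist","w3")
```

```text
6.6583 [0.51545531 0.11341028 0.13064592] [ 0.07846406 -0.77661979  0.38528426]
7.1833 [0.51508309 0.11347284 0.13049219] 0.033484259621444634 [-0.8547549  -2.19384272  6.65948146] [-0.21571645  0.17646251 -0.04726318]
```

View pics/w3.png

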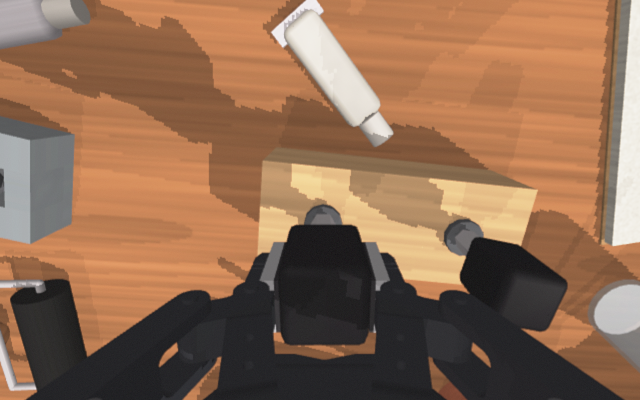

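The jaws have closed squarely on the larger grip, at about (320,285), and the reported width is 33.5 mm. I'll lift it.

Run:
```python
from h import *
from workcell import bot, hand, kinematics, get_obs
p=get_obs()["position"]
bot.servo_line([p[0],p[1],0.24],velocity=0.15)
bot.dwell(0.2)
o=get_obs();print(o["time_s"],o["position"],o["gripper_width"],o["wrist_force"],o["ft_torque"])
c=snap("wrist","w4"); crop(c,260,150,380,240,6,"w4c"); s=snap("side","s4"); 
print(proj(s,[[p[0],p[1],.125],[p[0],p[1],.24]]))
u,v=proj(s,[[p[0],p[1],.17]])[0].astype(int); crop(s,u-50,v-50,u+50,v+50,6,"s4c")
```

```text
8.3167 [0.5145563  0.11336667 0.23899751] 0.03381918104659606 [ 0.41667262 -0.63884274 -2.73958672] [ 0.02578821  0.03166855 -0.03449495]
[[354.43022586 194.11236029]
 [358.36601787 153.43323731]]
```

View pics/w4c.png

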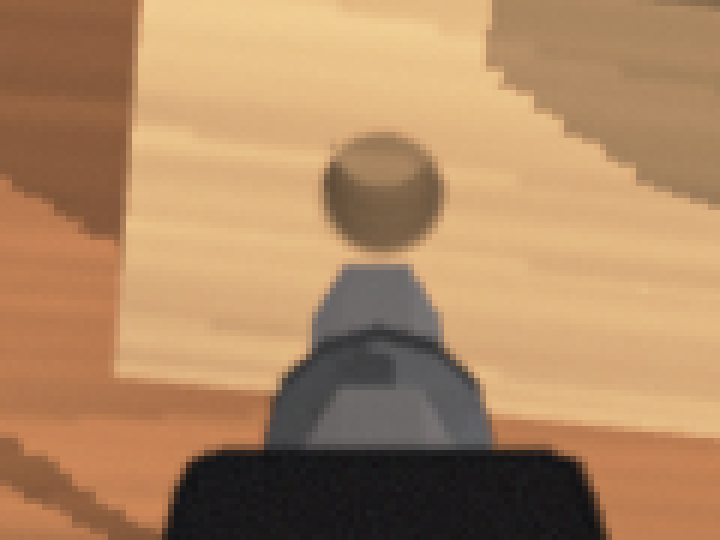

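View pics/s4c.png

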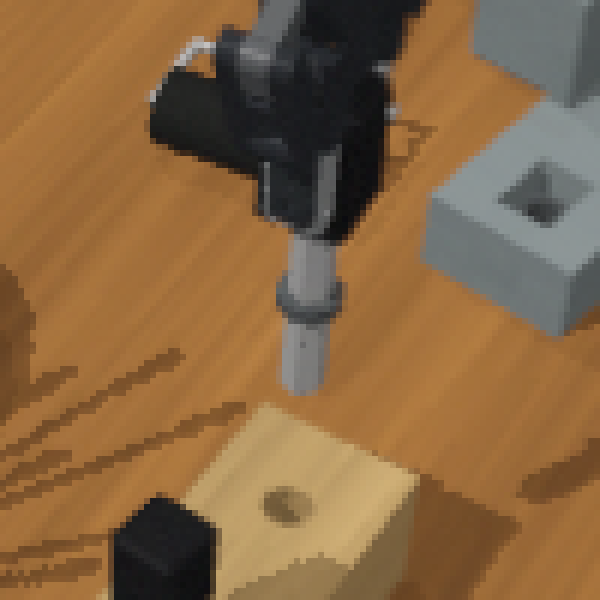

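Run:
```python
from h import *
from workcell import get_obs
o=get_obs();M=Ro.from_quat(o["orientation"]).as_matrix()
c=load("w4"); 
for uv,z in (((378,265),.1235),):
    P=onz(c,(259.5+uv[0]/6,149.5+uv[1]/6),z); print(P, M.T@(P-o["position"]))
# grip top face in tool from w2-> position at grasp; hole & collar
print(proj(c,[o["position"]+M@np.array([dx,.1155,0]) for dx in (-.003,0,.003)])*1, [259.5+378/6,149.5+265/6])
# collar: edges at crop 265..492 bottom; top at 325
P=onz(c,(259.5+380/6,149.5+325/6),.1235+.045);print("collar near edge",M.T@(P-o["position"]))
s=load("s4"); p=o["position"]
print(proj(s,[p+[0,0,-.1155],p+[0,0,-.0705]]))
```

```text
[0.50917717 0.11240419 0.1235    ] [-0.00553649  0.1158454  -0.00059483]
[[323.28486357 196.9901848 ]
 [323.2905215  200.75241011]
 [323.29614137 204.48921526]] [322.5, 193.66666666666666]
collar near edge [-0.011714    0.07085256 -0.00016812]
[[354.52063733 194.51868581]
 [355.97194687 179.6556464 ]]
```

```bash
cat >> h.py <<'E'
SC=np.array([0.5108,-0.1202])
def tcp_for(phi,off,target=SC):
    x=np.array([np.sin(phi),-np.cos(phi)]);z=np.array([np.cos(phi),np.sin(phi)])
    return target-x*off[0]-z*off[1]
E
python3 - <<'E'
from h import *
from workcell import bot, hand, kinematics, get_obs
phi=np.radians(154); t=tcp_for(phi,(-.001,0))
bot.reach([t[0],t[1],0.22],quat(phi)); print(get_obs()["time_s"])
bot.servo_line([t[0],t[1],0.170],velocity=0.15)
o=get_obs();print(o["time_s"],o["position"],o["wrist_force"],o["joint_pos"])
c=snap("wrist","w5"); crop(c,270,130,380,230,7,"w5c"); snap("side","s5"); snap("top","t5")
s=load("s5"); crop(s,360,100,430,190,6,"s5c")
E
```

```text
9.75
10.2333 [ 0.51139276 -0.11894366  0.17013545] [-0.1529671   0.11490419 -2.26186526] [-2.31419111e-01  2.92318846e-01  1.91861155e+00  7.53969241e-05
  9.31167884e-01 -2.91960071e+00]
```

View pics/w5c.png

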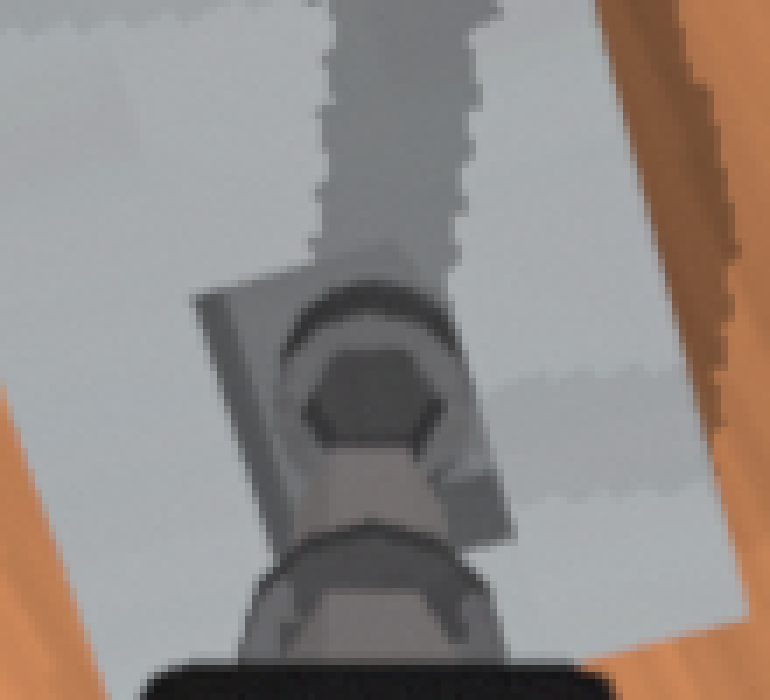

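View pics/s5c.png

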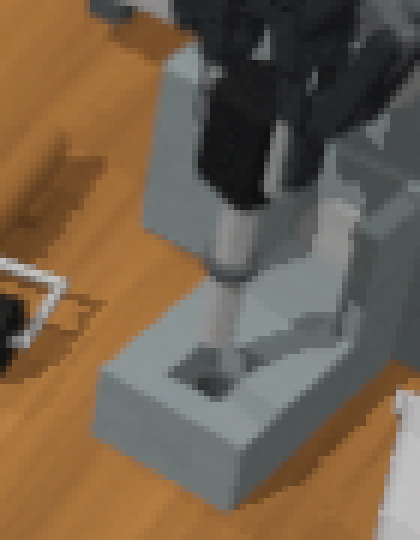

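View pics/t5.png

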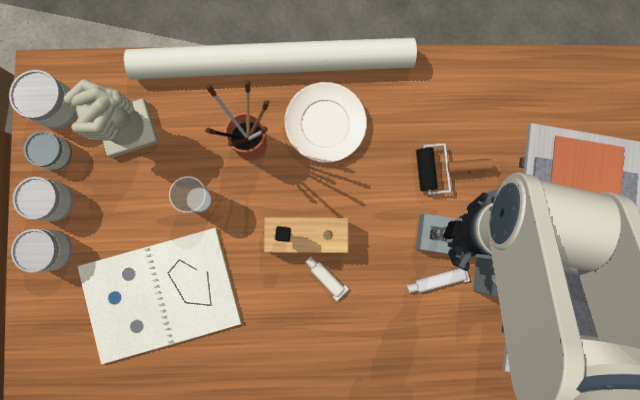

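Run:
```python
from h import *
from workcell import get_obs
o=get_obs();M=Ro.from_quat(o["orientation"]).as_matrix()
c=load("w5"); f=lambda uv:(269.5+uv[0]/7,129.5+uv[1]/7)
zt=o["position"][2]-.1155
P=onz(c,f((373,450)),zt); Q=onz(c,f((374,396)),.030)
print("tip edge tool",M.T@(P-o["position"]),"sock tool",M.T@(Q-o["position"]),Q)
for e in ((374,348),(373,443)): print(M.T@(onz(c,f(e),.030)-o["position"]))
P=onz(c,f((371,525)),zt+.045); print("collar",M.T@(P-o["position"]))
```

```text
tip edge tool [-0.00427709  0.11549638  0.00097948] sock tool [-0.00369492  0.14115901  0.00106987] [ 0.50980914 -0.12224671  0.03      ]
[-0.00956165  0.14115631  0.00107873]
[0.00211987 0.14116192 0.00094122]
collar [-0.01009236  0.07049386  0.00085991]
```

Run:
```python
from h import *
from workcell import bot, hand, kinematics, get_obs
o=get_obs(); M=Ro.from_quat(o["orientation"]).as_matrix(); phi=np.radians(154)
p=o["position"]+M@np.array([-.0009,0,0]); f0=o["wrist_force"]
for z in [.158,.150,.146,.143,.140,.1375,.135,.1325,.1305,.129]:
    bot.servo_line([p[0],p[1],z],ori=quat(phi),velocity=0.05)
    o=get_obs(); df=o["wrist_force"]-f0
    print(round(o["time_s"],2),np.round(o["position"],4),np.round(df,2),np.round(o["ft_torque"],3))
    if abs(df).max()>8: break
```

```text
10.78 [ 0.5114 -0.1201  0.1576] [-0.65  1.28  1.55] [-0.026  0.051  0.03 ]
11.08 [ 0.5114 -0.1201  0.1495] [0.19 0.27 1.35] [-0.003 -0.029 -0.044]
11.33 [ 0.5116 -0.1201  0.1458] [-0.19  0.59  1.14] [-0.023  0.027  0.008]
11.58 [ 0.5116 -0.1201  0.1428] [-0.44  1.22  0.35] [-0.037  0.012 -0.008]
11.83 [ 0.512  -0.1205  0.1406] [-2.97 -0.93  8.43] [-0.391  0.496 -0.001]
```

```bash
cat > ins.py <<'E'
from h import *
from workcell import bot, hand, kinematics, get_obs
f0=np.array([-.15,.11,-1.5])
def st(tag):
    o=get_obs(); df=o["wrist_force"]-f0
    print(tag,round(o["time_s"],2),np.round(o["position"]*1000,1),np.round(df,1),np.round(o["ft_torque"],3)); return o,df
E
python3 - <<'E'
from ins import *
phi=np.radians(154); b=np.array([.5114,-.1202])
for dx,dy,dr in [(-.0008,-.0003,0),(-.0014,-.0005,0),(-.0014,-.0005,-5),(-.0014,-.0005,4),(-.002,-.001,0)]:
    q=b+[dx,dy]; R=quat(phi+np.radians(dr))
    bot.servo_line([q[0],q[1],.1425],ori=R,velocity=0.03)
    st((dx,dy,dr))
    bot.servo_line([q[0],q[1],.1385],velocity=0.02)
    o,df=st("down")
    if df[2]<5 and o["position"][2]<.1392: print("IN"); break
E
```

```text
(-0.0008, -0.0003, 0) 12.08 [ 510.6 -120.5  142.5] [ 0.5 -0.4 -1.4] [ 0.055  0.067 -0.012]
down 12.43 [ 510.5 -120.8  138.2] [-0.  -2.6 -1.3] [-0.839  0.191  0.015]
IN
```

Run:
```python
from ins import *
phi=np.radians(154); q=np.array([.5106,-.1208])
for z in [.136,.134,.132,.130,.1285]:
    bot.servo_line([q[0],q[1],z],velocity=0.03)
    o,df=st(z)
    if abs(df).max()>8: break
    q=q+np.clip(df[:2]*1e-4,-.0005,.0005)
snap("wrist","w6")
```

```text
0.136 12.68 [ 510.4 -120.9  135.6] [-0.8 -3.4 -3. ] [-0.897  0.164  0.006]
0.134 12.93 [ 510.4 -121.1  133.8] [ 0.2 -2.2 -2.3] [-0.677  0.142 -0.003]
0.132 13.18 [ 510.5 -121.3  131.8] [-0.1 -1.5 -3.2] [-0.496  0.15   0.045]
0.13 13.43 [ 510.6 -121.4  130.1] [-0.5 -0.9  0.9] [-0.247  0.261  0.029]
0.1285 13.68 [ 511.  -121.6  129.5] [-2.5 -1.2 11.3] [-0.038  0.866  0.029]
```

View pics/w6.png

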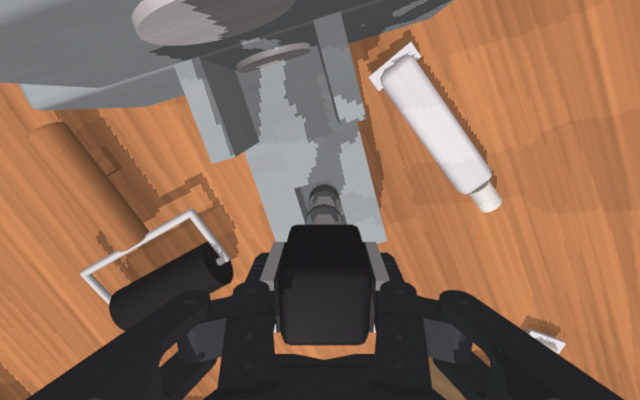

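```bash
cat > turn.py <<'E'
from ins import *
import json,sys,os
def load_s(): return json.load(open("state.json"))
def save_s(s): json.dump(s,open("state.json","w"))
def turn(maxdeg,step,tz_stop=0.22,mode="reach"):
    s=load_s(); done=0
    while done<maxdeg-1e-6:
        done+=step; s["phi"]-=step; s["z"]-=0.002*step/360
        R=quat(np.radians(s["phi"]))
        if mode=="reach": bot.reach([s["x"],s["y"],s["z"]],R)
        else: bot.servo_line([s["x"],s["y"],s["z"]],ori=R,velocity=0.03)
        o,df=st(round(s["phi"],1)); print("   j6",round(o["joint_pos"][5],3),"w",round(o["gripper_width"],4))
        s["x"]+=float(np.clip(df[0]*1.0e-4,-.0004,.0004)); s["y"]+=float(np.clip(df[1]*1.0e-4,-.0004,.0004))
        if df[2]>4: s["z"]+=.0002
        save_s(s)
        if abs(o["ft_torque"][2])>tz_stop or np.abs(df).max()>12: print("STOP"); break
E
python3 - <<'E'
from turn import *
save_s(dict(x=.5106,y=-.1216,z=.1302,phi=154.0))
turn(10,5); turn(10,5,mode="line"); turn(10,10)
E
```

```text
149.0 13.98 [ 510.6 -121.6  130.1] [-0.9 -1.7 -0.2] [-0.356  0.212 -0.056]
   j6 -2.839 w 0.0335
144.0 14.23 [ 510.5 -121.7  130. ] [-0.3 -0.6 -0.4] [-0.225  0.27  -0.003]
   j6 -2.754 w 0.0338
139.0 14.48 [ 510.4 -121.7  130. ] [-1.6 -0.5 -0.4] [-0.049  0.27  -0.043]
   j6 -2.668 w 0.0334
134.0 14.73 [ 510.3 -121.7  130. ] [ 0.1 -0.2 -1.2] [ 0.15   0.072 -0.017]
   j6 -2.581 w 0.0332
124.0 15.03 [ 510.3 -121.7  129.9] [-0.3  1.3 -1.4] [ 0.528  0.055 -0.026]
   j6 -2.408 w 0.033
```

```bash
sed -i 's/o,df=st(round(s\["phi"\],1));/o,df=st(round(s["phi"],1)); m=o["ft_torque"]; df[:2]=0.5*df[:2]+0.5*np.array([-m[1],m[0]])\/.3;/; s/1.0e-4/1.5e-4/g' turn.py
python3 - <<'E'
from turn import *
turn(150,15)
E
```

```text
109.0 15.38 [ 510.3 -121.5  129.9] [ 0.7  3.7 -2.8] [ 0.942 -0.052  0.021]
   j6 -2.147 w 0.0334
94.0 15.74 [ 510.3 -121.2  129.8] [ 0.1  4.1 -3.2] [ 1.072 -0.173  0.002]
   j6 -1.885 w 0.0334
79.0 16.1 [ 510.5 -120.9  129.7] [ 2.5  3.8 -3.8] [ 1.044 -0.359 -0.054]
   j6 -1.623 w 0.0333
64.0 16.46 [ 510.8 -120.6  129.7] [ 1.7  3.5 -3.9] [ 0.83  -0.393 -0.03 ]
   j6 -1.36 w 0.0329
49.0 16.82 [ 511.1 -120.4  129.7] [ 1.5  1.4 -5.5] [ 0.388 -0.512  0.042]
   j6 -1.097 w 0.0336
34.0 17.18 [ 511.4 -120.2  129.6] [ 2.3 -0.2 -4.4] [ 0.107 -0.595 -0.023]
   j6 -0.835 w 0.0336
19.0 17.53 [ 511.7 -120.2  129.6] [ 2.9 -0.8 -4.4] [-0.197 -0.626 -0.062]
   j6 -0.573 w 0.0338
4.0 17.89 [ 512.  -120.3  129.5] [ 2.4 -1.5 -3.3] [-0.316 -0.596  0.008]
   j6 -0.311 w 0.033
-11.0 18.25 [ 512.4 -120.4  129.4] [ 2.3 -2.5 -3.1] [-0.564 -0.52   0.054]
   j6 -0.05 w 0.0335
-26.0 18.61 [ 512.6 -120.7  129.3] [ 2.4 -2.5 -2.3] [-0.709 -0.507 -0.023]
   j6 0.212 w 0.0332
```

Run:
```python
from turn import *
turn(70,10,tz_stop=.18)
snap("wrist","w7")
```

```text
-36.0 18.9 [ 512.7 -121.   129.2] [ 1.3 -3.4 -0.1] [-0.596 -0.232  0.016]
   j6 0.386 w 0.0334
-46.0 19.19 [ 512.8 -121.3  129.2] [ 0.6 -2.5  1. ] [-0.485 -0.109 -0.068]
   j6 0.56 w 0.0334
-56.0 19.48 [ 512.8 -121.6  129.1] [ 0.4 -1.8  1.1] [-0.341  0.034 -0.04 ]
   j6 0.734 w 0.0336
-66.0 19.77 [ 512.9 -121.8  129. ] [-0.6 -1.6  1.8] [-0.329  0.149 -0.036]
   j6 0.908 w 0.0331
-76.0 20.07 [ 512.8 -122.   128.9] [-0.5 -1.9  0.4] [-0.337  0.201  0.025]
   j6 1.082 w 0.0337
-86.0 20.36 [ 512.7 -122.2  128.8] [-0.1 -0.9  1.4] [-0.273  0.227 -0.073]
   j6 1.256 w 0.0335
-96.0 20.65 [ 512.6 -122.4  128.7] [-2.3 -0.9  1.6] [-0.272  0.349 -0.022]
   j6 1.43 w 0.0333
```

View pics/w7.png

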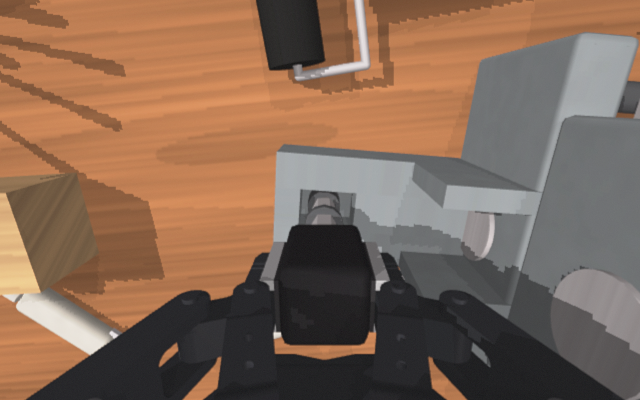

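The driver is still square in the jaws and standing in the screw. It has turned 250° so far, so I'll feel for the stop in small steps.

Run:
```python
from turn import *
turn(72,4,tz_stop=.15)
```

```text
-100.0 20.95 [ 512.5 -122.5  128.7] [-0.6 -0.4  0.7] [-0.13   0.324  0.   ]
   j6 1.503 w 0.0335
-104.0 21.2 [ 512.4 -122.6  128.7] [-1.6 -0.   0. ] [-0.1    0.262  0.035]
   j6 1.573 w 0.0333
-108.0 21.45 [ 512.3 -122.6  128.7] [-0.9  0.1 -0. ] [-0.084  0.227  0.041]
   j6 1.643 w 0.0334
-112.0 21.7 [ 512.1 -122.6  128.7] [-1.1 -0.1 -1.2] [-0.037  0.156 -0.019]
   j6 1.713 w 0.0339
-116.0 21.95 [ 512.  -122.7  128.7] [-0.2 -0.5 -1.3] [-0.018  0.184  0.032]
   j6 1.783 w 0.0334
-120.0 22.2 [ 512.  -122.7  128.7] [-0.3 -0.2 -1.4] [ 0.049  0.049 -0.05 ]
   j6 1.853 w 0.0337
-124.0 22.45 [ 511.9 -122.7  128.6] [-0.2 -1.  -2.1] [-0.072  0.073  0.042]
   j6 1.922 w 0.0335
-128.0 22.7 [ 511.8 -122.8  128.6] [ 0.8 -0.5 -2. ] [0.046 0.126 0.052]
   j6 1.992 w 0.0335
-132.0 22.95 [ 511.8 -122.9  128.6] [-1.1 -0.7 -2.1] [0.01  0.257 0.023]
   j6 2.062 w 0.0333
-136.0 23.2 [ 511.7 -122.9  128.6] [-0.7  0.2 -0.2] [0.1   0.198 0.003]
   j6 2.131 w 0.0334
-140.0 23.45 [ 511.6 -122.9  128.5] [-1.1  0.6 -1.9] [ 0.054  0.214 -0.003]
   j6 2.201 w 0.0333
-144.0 23.7 [ 511.5 -122.8  128.5] [-0.7 -0.4 -2.2] [0.098 0.218 0.009]
   j6 2.271 w 0.0335
-148.0 23.95 [ 511.4 -122.8  128.5] [ 0.3  0.1 -2.2] [0.016 0.121 0.027]
   j6 2.341 w 0.0332
-152.0 24.2 [ 511.3 -122.8  128.5] [-1.3 -0.1 -2.8] [0.053 0.156 0.002]
   j6 2.411 w 0.0333
-156.0 24.45 [ 511.2 -122.8  128.5] [-0.6  1.9 -1.7] [0.158 0.221 0.068]
   j6 2.48 w 0.0334
-160.0 24.7 [ 511.1 -122.7  128.5] [-0.5 -0.  -1.9] [-0.073  0.243  0.09 ]
   j6 2.55 w 0.0334
-164.0 24.95 [ 511.1 -122.7  128.5] [-1.1 -0.3 -1.4] [0.067 0.217 0.083]
   j6 2.62 w 0.0334
-168.0 25.2 [ 511.  -122.7  128.5] [-0.9 -0.5 -0.2] [0.044 0.2   0.09 ]
   j6 2.69 w 0.0334
```

```bash
cat >> turn.py <<'E'
def avg(n=12):
    a=[]
    for _ in range(n): bot.dwell(0.02); a.append(np.r_[get_obs()["wrist_force"],get_obs()["ft_torque"]])
    print("avg",np.round(np.mean(a,0),3),"sd",np.round(np.std(a,0)[5],3),get_obs()["time_s"]); return np.mean(a,0)
E
python3 - <<'E'
from turn import *
avg(); turn(4,4,tz_stop=.18); avg()
c=snap("wrist","w8"); crop(c,270,150,390,250,6,"w8c")
E
```

```text
avg [-0.815  0.324 -2.169  0.086  0.261  0.089] sd 0.021 25.4
-172.0 25.65 [ 510.9 -122.7  128.4] [-1.3 -0.1 -0.4] [ 0.143  0.204 -0.015]
   j6 2.761 w 0.0333
avg [-0.535  0.842 -1.742  0.178  0.169  0.054] sd 0.026 25.85
```

View pics/w8c.png

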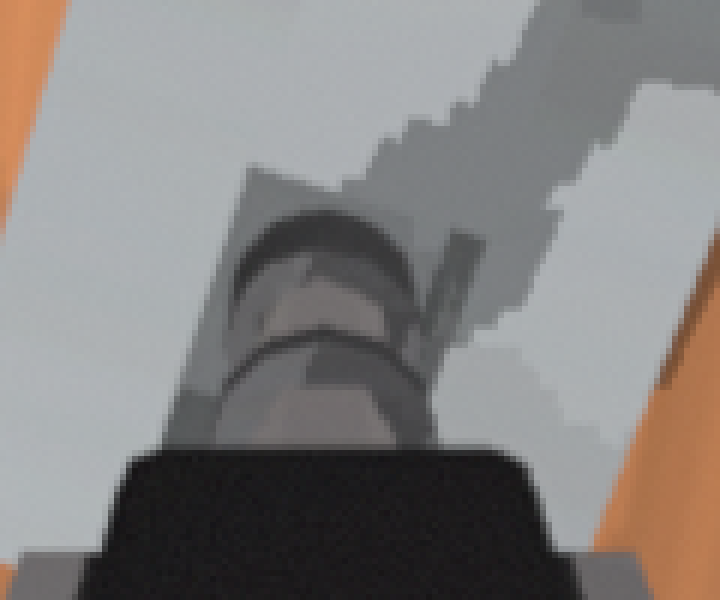

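View pics/w8.png

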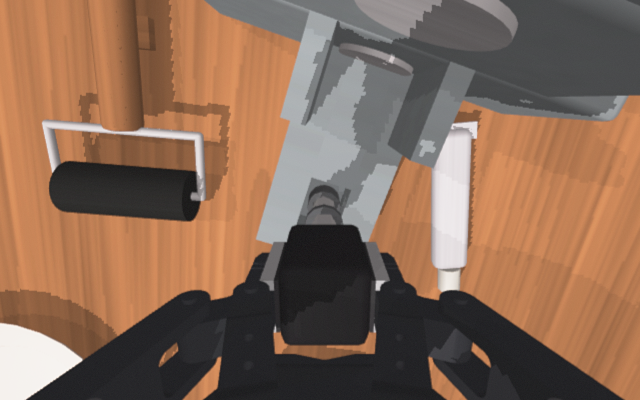

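Run:
```python
from turn import *
s=load_s()
for d in (0,3,6,10,14,10,6,3,0):
    bot.reach([s["x"],s["y"],s["z"]],quat(np.radians(s["phi"]+d))); print(d,end=" "); avg(8)
```

```text
0 avg [ 0.166  0.999 -1.742  0.207 -0.035  0.057] sd 0.037 26.2833
3 avg [ 0.54   0.367 -1.442  0.199 -0.167 -0.009] sd 0.05 26.6667
6 avg [ 1.32   0.464 -1.348  0.167 -0.305 -0.009] sd 0.017 27.05
10 avg [ 1.941  0.689 -1.332  0.154 -0.456  0.036] sd 0.022 27.4333
14 avg [ 2.544  0.556 -0.704  0.137 -0.608  0.006] sd 0.041 27.8167
10 avg [ 2.603  0.66  -0.319  0.13  -0.681 -0.033] sd 0.029 28.2
6 avg [ 2.791  0.435 -0.14   0.157 -0.719 -0.035] sd 0.033 28.5833
3 avg [ 2.442  0.416  0.081  0.182 -0.737  0.007] sd 0.018 28.9667
0 avg [ 2.855  0.861  0.664  0.208 -0.734  0.045] sd 0.016 29.35
```

Run:
```python
from turn import *
for _ in range(4):
    turn(3,3,tz_stop=.2); avg(6)
```

```text
-175.0 29.6 [ 510.6 -122.7  128.4] [3.5 1.3 2. ] [ 0.221 -0.678  0.036]
   j6 2.814 w 0.0331
avg [ 2.668  0.814  0.479  0.233 -0.704  0.029] sd 0.049 29.7
-178.0 29.95 [ 510.7 -122.5  128.3] [ 1.  -0.1  3.8] [ 0.087 -0.334  0.048]
   j6 2.867 w 0.0332
avg [ 1.154  0.297  2.094  0.061 -0.27   0.012] sd 0.033 30.05
-181.0 30.3 [ 510.8 -122.5  128.3] [ 0.5 -0.   4.1] [ 0.056  0.079 -0.012]
   j6 2.919 w 0.0336
avg [-0.465  0.087  2.559  0.012  0.115 -0.016] sd 0.022 30.4
-184.0 30.65 [ 510.8 -122.4  128.3] [-1.2 -0.1  2. ] [ 0.008  0.214 -0.048]
   j6 2.971 w 0.0335
avg [-1.127 -0.199  0.225 -0.017  0.211  0.011] sd 0.039 30.75
```

Run:
```python
from h import *
c=snap("wrist","w9"); a=load("w6")
f=lambda c:cv2.resize(c["frame"][160:360,260:390,::-1],None,fx=3,fy=3,interpolation=cv2.INTER_CUBIC)
cv2.imwrite("pics/cmp.png",np.hstack([f(a),f(c)]))
```

```text
(no output)
```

View pics/cmp.png

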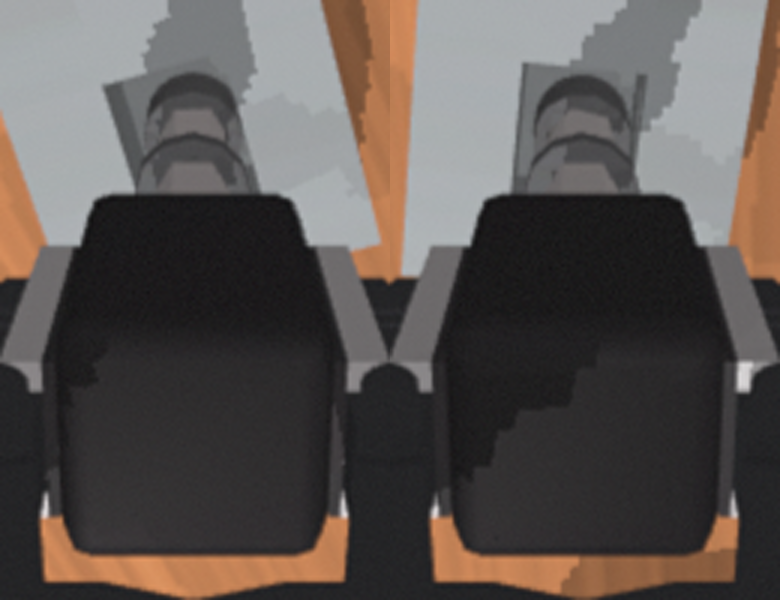

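Run:
```python
from turn import *
s=load_s(); o=get_obs(); M=Ro.from_quat(o["orientation"]).as_matrix(); print("phi",np.degrees(np.arctan2(M[1,2],M[0,2])),"y axis",M[:,1])
z=.1283
while z>.1255:
    bot.servo_line([s["x"],s["y"],z],velocity=0.02); o,df=st(round(z,4))
    if df[2]>7: break
    z-=.0004
bot.servo_line([s["x"],s["y"],z+.0006],velocity=0.02); st("back")
```

```text
phi 176.0812147597651 y axis [-9.11523809e-04  1.84994009e-04 -9.99999567e-01]
0.1283 31.05 [ 510.8 -122.5  128.3] [-1.3 -0.2  3. ] [0.045 0.482 0.018]
0.1279 31.3 [ 510.9 -122.5  128.2] [-2.7  0.8  7.6] [0.087 0.843 0.025]
back 31.55 [ 510.8 -122.4  128.3] [-1.6 -1.   0.9] [-0.015  0.448 -0.005]
```

Run:
```python
from turn import *
s=load_s()
hand.move_gripper(0.075); st("open")
c=snap("wrist","w10"); sd=snap("side","s10"); crop(sd,350,90,450,190,5,"s10c"); avg(8)
```

```text
open 32.03 [ 511.2 -122.5  128.6] [ 0.8 -0.9  1.8] [ 0.024  0.003 -0.004]
avg [ 0.053 -0.27   0.002 -0.02   0.008 -0.017] sd 0.024 32.2667
```

View pics/w10.png

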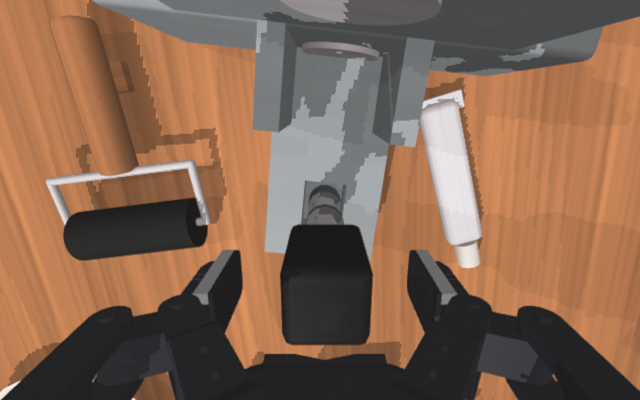

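View pics/s10c.png

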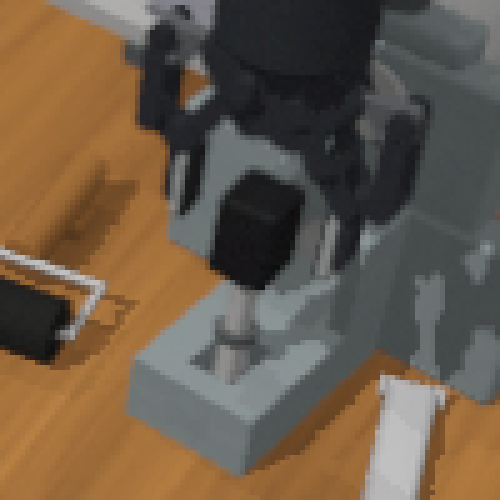

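Run:
```python
from turn import *
s=load_s(); s["phi"]=-4.0
bot.reach([s["x"],s["y"],.1300],quat(np.radians(-4)))
o,_=st("rot"); print(o["joint_pos"][5])
hand.move_gripper(0.02,strength=50); o,_=st("grip"); print(o["gripper_width"])
s["z"]=.1289; save_s(s)
avg(8)
for _ in range(5):
    turn(5,5,tz_stop=.2); avg(6)
```

```text
rot 34.92 [ 511.1 -122.5  130. ] [0.8 0.2 0.5] [-0.018 -0.021 -0.022]
-0.16780934198158226
grip 35.36 [ 511.2 -122.5  130.1] [0.6 0.2 2.6] [-0.011  0.041  0.025]
0.03384988703583406
avg [ 9.600e-02  2.120e-01  1.549e+00  3.500e-02 -2.000e-03 -1.000e-03] sd 0.023 35.4917
-9.0 35.74 [ 511.3 -122.6  129.8] [-1.9  0.8 12.8] [0.194 0.716 0.08 ]
   j6 -0.08 w 0.0336
STOP
avg [-2.5980e+00  3.0400e-01  1.1887e+01  1.9700e-01  6.9000e-01 -1.0000e-03] sd 0.044 35.8417
-14.0 36.09 [ 511.2 -122.5  129.9] [-1.  0. 10.] [ 0.097  0.373 -0.019]
   j6 0.007 w 0.034
avg [-1.322  0.223  9.153  0.101  0.38   0.014] sd 0.026 36.1917
-19.0 36.44 [ 511.2 -122.5  129.9] [-1.4 -0.1  8.4] [ 0.114  0.183 -0.017]
   j6 0.094 w 0.0337
avg [-5.160e-01  4.620e-01  7.251e+00  9.200e-02  1.980e-01  3.000e-03] sd 0.015 36.5417
-24.0 36.79 [ 511.  -122.5  130. ] [-0.5 -0.2  7.3] [0.115 0.032 0.058]
   j6 0.181 w 0.0333
avg [-0.636  0.48   5.916  0.075  0.041  0.042] sd 0.019 36.8917
-29.0 37.14 [ 510.8 -122.4  130. ] [0.6 0.1 7.4] [ 0.159 -0.025  0.031]
   j6 0.265 w 0.0334
avg [0.006 0.296 5.349 0.123 0.006 0.023] sd 0.023 37.2417
```

Run:
```python
from turn import *
s=load_s(); s["z"]=.1305; save_s(s)
bot.servo_line([s["x"],s["y"],s["z"]],velocity=.02); avg(8)
for _ in range(6):
    turn(8,8,tz_stop=.2); avg(6)
```

```text
avg [ 1.761 -0.059 -1.753 -0.034 -0.419  0.011] sd 0.02 37.625
-37.0 37.88 [ 510.5 -122.3  130.3] [ 1.3 -0.1 -1.9] [ 0.019 -0.545 -0.059]
   j6 0.404 w 0.0334
avg [ 2.304  0.157 -3.47   0.008 -0.603 -0.027] sd 0.025 37.9833
-45.0 38.24 [ 510.5 -122.2  130.3] [ 1.5  0.4 -0.4] [ 0.128 -0.394 -0.124]
   j6 0.542 w 0.0338
avg [ 1.842  0.657 -2.591  0.161 -0.383 -0.036] sd 0.022 38.3417
-53.0 38.6 [ 510.5 -122.1  130.3] [ 0.7  1.4 -0.1] [ 0.254 -0.113 -0.048]
   j6 0.682 w 0.0335
avg [-0.021  1.07  -1.636  0.319 -0.087 -0.088] sd 0.018 38.7
-61.0 38.96 [ 510.6 -121.9  130.2] [-0.3  1.8  0.1] [ 0.382  0.121 -0.054]
   j6 0.822 w 0.0335
avg [-0.899  1.825 -1.489  0.409  0.173 -0.036] sd 0.025 39.0583
-69.0 39.32 [ 510.7 -121.8  130.2] [-0.2  0.2  0.5] [ 0.321  0.219 -0.012]
   j6 0.962 w 0.0334
avg [-1.433  1.204 -1.409  0.265  0.251 -0.016] sd 0.009 39.4167
-77.0 39.67 [ 510.9 -121.9  130.2] [-0.2  0.1  0.3] [ 0.049  0.085 -0.023]
   j6 1.101 w 0.0335
avg [-0.016 -0.266 -2.178 -0.022  0.092  0.019] sd 0.018 39.775
```

Run:
```python
from turn import *
s=load_s()
for z in (.1302,.1299,.1296,.1293,.1290,.1287):
    bot.servo_line([s["x"],s["y"],z],velocity=0.02); o=get_obs(); print(z,o["position"]); a=avg(5)
    if a[2]>7: break
bot.servo_line([s["x"],s["y"],z+.0006],velocity=0.02)
```

```text
0.1302 [ 0.51090467 -0.12179766  0.13024115]
avg [ 0.212 -0.548 -2.249 -0.104  0.049  0.011] sd 0.013 40.1083
0.1299 [ 0.51095103 -0.1217675   0.13012376]
avg [-0.451 -0.518  1.695 -0.094  0.156  0.008] sd 0.03 40.4417
0.1296 [ 0.5110639  -0.12177203  0.13000764]
avg [-0.969 -0.294  5.478 -0.048  0.336  0.01 ] sd 0.027 40.775
0.1293 [ 0.51107227 -0.12174879  0.1298849 ]
avg [-1.693e+00  4.970e-01  7.572e+00  2.500e-02  5.030e-01  4.000e-03] sd 0.007 41.1083
```

Run:
```python
from h import *
c=snap("wrist","w11"); b=load("w9")
f=lambda c:cv2.resize(c["frame"][160:360,260:390,::-1],None,fx=3,fy=3,interpolation=cv2.INTER_CUBIC)
cv2.imwrite("pics/cmp2.png",np.hstack([f(b),f(c)]))
```

```text
(no output)
```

View pics/cmp2.png

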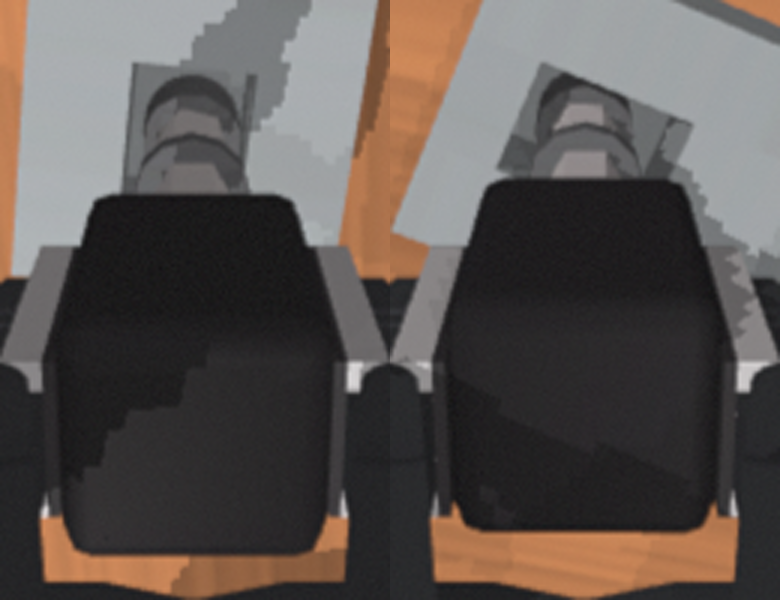

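Run:
```python
from turn import *
s=load_s()
bot.servo_line([s["x"],s["y"],.1685],velocity=0.08); o,_=st("up"); avg(6)
c=snap("wrist","w12"); crop(c,270,130,380,230,7,"w12c")
```

```text
up 42.04 [ 510.6 -121.6  168.4] [-0.5 -1.  -1.7] [-0.006  0.025  0.019]
avg [ 0.207 -0.305 -2.956 -0.019  0.006  0.003] sd 0.017 42.1417
```

View pics/w12c.png

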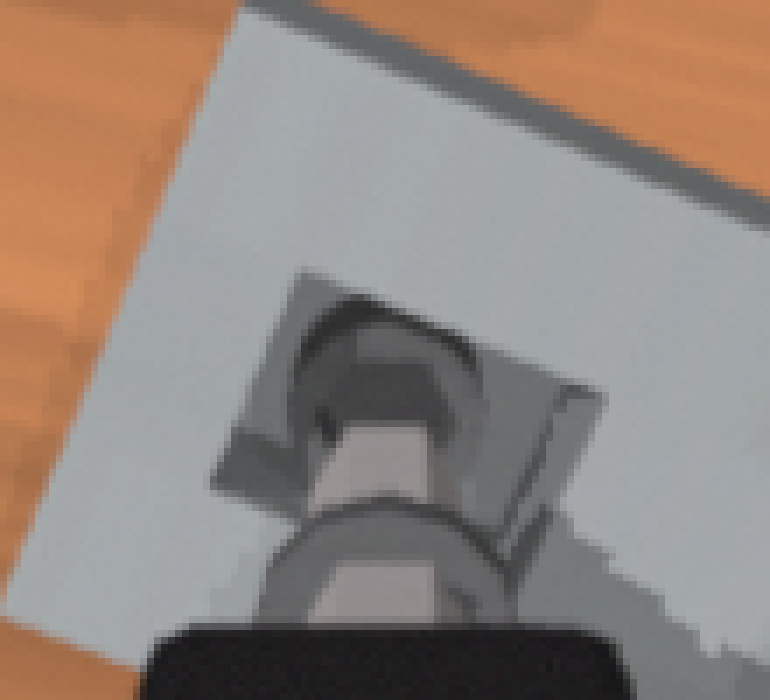

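Run:
```python
from turn import *
# camera over screw: TCP = screw + 0.072*x_tool ; phi=-100 -> x_tool toward -x/-? 
phi=np.radians(-77.0); x=np.array([np.sin(phi),-np.cos(phi)])
t=np.array([.5100,-.1208])+x*.070
print(x,t)
bot.servo_line([t[0],t[1],.172],velocity=0.15); o,_=st("v")
c=snap("wrist","w13"); crop(c,280,60,380,150,7,"w13c")
```

```text
[-0.97437006 -0.22495105] [ 0.4417941  -0.13654657]
v 42.82 [ 442.7 -136.8  172.4] [ 0.2 -0.6 -0.6] [ 0.055 -0.015 -0.007]
```

View pics/w13c.png

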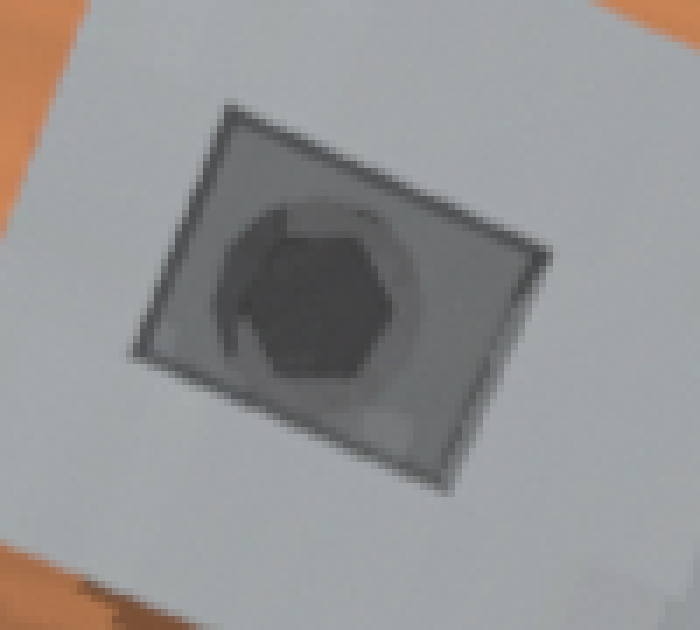

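View pics/w13.png

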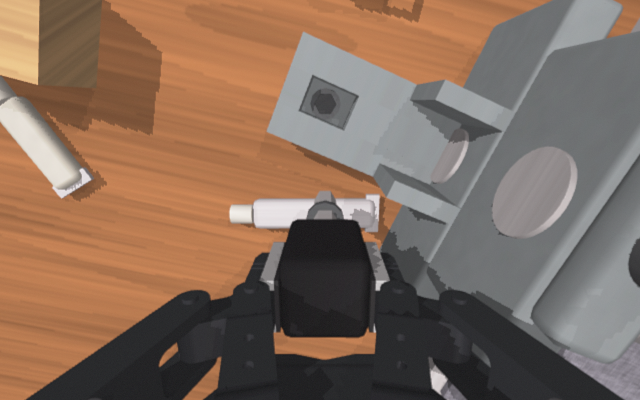

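The socket, centred near (326,103), is now aligned with the driver to about 1°. That puts the screw's rotation at 51° + 60°·k clockwise, so about 291°, which would be home, or 231°. I'll reinsert the driver and feel for the stop in fine steps to find out which.

Run:
```python
from turn import *
s=load_s(); x,y=.5108,-.1218
bot.servo_line([x,y,.1685],velocity=0.15)
ok=True
for z in (.150,.144,.140,.137,.134,.132,.1306):
    bot.servo_line([x,y,z],velocity=0.06); o,df=st(z)
    if np.abs(df).max()>9: ok=False; break
    x+=np.clip(df[0]*1e-4,-.0003,.0003); y+=np.clip(df[1]*1e-4,-.0003,.0003)
if ok:
    s.update(x=float(x),y=float(y),z=.1304,phi=-77.0); save_s(s)
    avg(5)
    for _ in range(9):
        turn(2,2,tz_stop=.2); a=avg(4)
        if a[5]>.15: print("FIRM"); break
```

```text
0.15 43.95 [ 510.3 -121.8  149.6] [-0.   0.7 -0.8] [-0.002 -0.01  -0.007]
0.144 44.2 [ 510.6 -121.7  143.7] [-0.1  0.6 -1.8] [ 0.003 -0.005 -0.036]
0.14 44.45 [ 510.6 -121.6  139.8] [ 0.2  0.4 -1.1] [ 0.018 -0.05  -0.038]
0.137 44.7 [ 510.6 -121.6  136.8] [-0.   0.1 -0.9] [-0.008 -0.004 -0.003]
0.134 44.95 [ 510.7 -121.6  133.8] [ 0.6 -0.5 -2.5] [-0.031  0.013 -0.019]
0.132 45.2 [ 510.8 -121.7  131.9] [-0.6  0.5  0. ] [ 0.023  0.01  -0.01 ]
0.1306 45.45 [ 510.8 -121.6  130.5] [ 0.3 -0.8 -0.6] [-0.026  0.008  0.001]
avg [-0.367  0.035 -2.572  0.015  0.029 -0.003] sd 0.034 45.5333
-79.0 45.78 [ 510.9 -121.7  130.4] [ 0.5  0.2 -0.5] [ 0.014  0.017 -0.009]
   j6 1.141 w 0.0336
avg [-0.182 -0.103 -2.374 -0.019 -0.032  0.024] sd 0.015 45.85
-81.0 46.1 [ 510.9 -121.7  130.4] [ 0.  -0.5 -1.9] [-0.046  0.03   0.019]
   j6 1.176 w 0.0333
avg [-0.425  0.042 -2.646  0.021  0.01  -0.012] sd 0.022 46.1667
-83.0 46.42 [ 510.8 -121.7  130.4] [-0.7  0.6 -0.9] [0.103 0.016 0.016]
   j6 1.211 w 0.0339
avg [ 0.362  0.21  -2.263  0.078 -0.006  0.018] sd 0.036 46.4833
-85.0 46.73 [ 510.7 -121.6  130.3] [-
[... 212 characters left out ...]

avg [-0.417  0.709 -2.624  0.233  0.064  0.021] sd 0.027 47.1167
-89.0 47.37 [ 510.7 -121.5  130.3] [-0.4  1.9 -1. ] [ 0.339  0.096 -0.026]
   j6 1.316 w 0.0333
avg [-0.406  0.555 -2.351  0.302  0.12  -0.   ] sd 0.035 47.4333
-91.0 47.68 [ 510.6 -121.3  130.3] [ 0.4 -0.4 -0.5] [ 0.189  0.12  -0.006]
   j6 1.351 w 0.0335
avg [ 0.159  0.842 -2.479  0.158  0.154  0.004] sd 0.024 47.75
-93.0 48.0 [ 510.6 -121.3  130.3] [-0.   0.8 -1.3] [0.187 0.109 0.059]
   j6 1.386 w 0.0333
avg [-1.122  0.481 -2.847  0.161  0.131  0.039] sd 0.007 48.0667
-95.0 48.32 [ 510.7 -121.2  130.3] [-0.3 -0.3 -1.3] [0.012 0.111 0.086]
   j6 1.421 w 0.0334
avg [-0.485  0.715 -3.106  0.062  0.121  0.049] sd 0.023 48.3833
```

```bash
sed -i 's/1.5e-4/G*1e-4/g; s/mode="reach"):/mode="reach",G=1.5):/' turn.py
python3 - <<'E'
from turn import *
for _ in range(8):
    turn(3,3,tz_stop=.25,G=0.0); a=avg(3)
    if a[5]>.2: print("FIRM"); break
E
```

```text
-98.0 48.63 [ 510.7 -121.2  130.3] [ 0.4 -0.4 -0.6] [0.139 0.018 0.105]
   j6 1.473 w 0.0335
avg [-0.346 -0.009 -2.973  0.125  0.061  0.106] sd 0.035 48.6833
-101.0 48.93 [ 510.7 -121.2  130.3] [ 0.3  1.1 -0.4] [0.207 0.084 0.122]
   j6 1.525 w 0.0334
avg [-0.286  0.318 -2.748  0.175  0.043  0.129] sd 0.035 48.9833
-104.0 49.23 [ 510.7 -121.1  130.3] [-0.8  1.1 -1.2] [0.298 0.043 0.063]
   j6 1.577 w 0.0332
avg [-0.061  0.14  -1.257  0.28  -0.007  0.119] sd 0.011 49.2833
-107.0 49.53 [ 510.7 -121.2  130.3] [ 0.7  1.1 -0.9] [ 0.398 -0.032  0.137]
   j6 1.629 w 0.0335
avg [ 0.248  1.59  -1.504  0.376 -0.022  0.142] sd 0.013 49.5833
-110.0 49.83 [ 510.7 -121.1  130.3] [0.5 1.4 0.3] [ 0.405 -0.032  0.161]
   j6 1.682 w 0.0329
avg [-0.296  2.08  -1.874  0.495 -0.077  0.079] sd 0.011 49.8833
-113.0 50.13 [ 510.7 -121.1  130.2] [-0.1  2.  -0.1] [ 0.658 -0.119  0.048]
   j6 1.734 w 0.0333
avg [ 0.364  2.323 -1.514  0.615 -0.152  0.076] sd 0.013 50.1833
-116.0 50.43 [ 510.7 -121.1  130.2] [0.7 3.3 0.8] [ 0.776 -0.167  0.078]
   j6 1.786 w 0.0333
avg [ 0.839  2.568 -1.22   0.762 -0.198  0.038] sd 0.009 50.4833
-119.0 50.73 [ 510.7 -121.1  130.2] [1.2 3.1 0.2] [ 0.85  -0.272  0.005]
   j6 1.839 w 0.0334
avg [ 0.957  3.27  -1.182  0.865 -0.342  0.024] sd 0.035 50.7833
```

Run:
```python
from h import *
c=snap("wrist","w14"); b=load("w11")
f=lambda c:cv2.resize(c["frame"][160:360,260:390,::-1],None,fx=3,fy=3,interpolation=cv2.INTER_CUBIC)
cv2.imwrite("pics/cmp3.png",np.hstack([f(b),f(c)]))
```

```text
(no output)
```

View pics/cmp3.png

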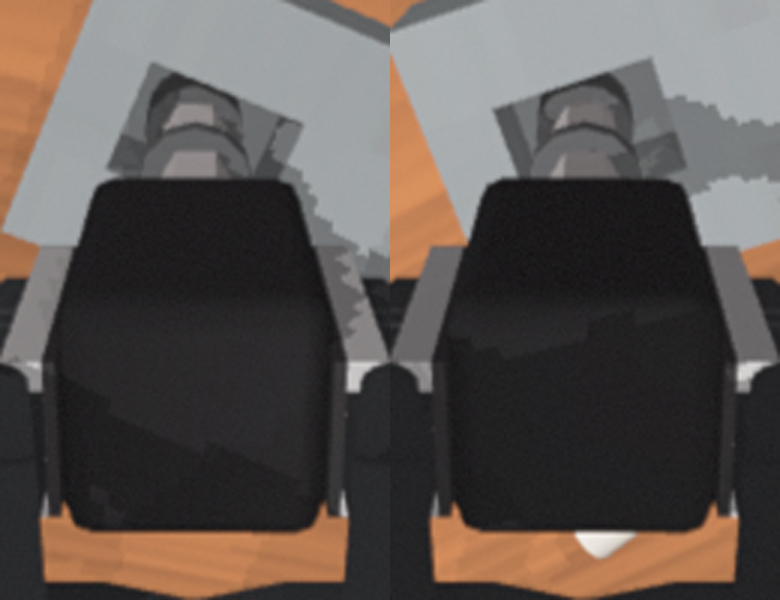

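Run:
```python
from turn import *
s=load_s()
bot.servo_line([.5107,-.1213,.170],velocity=0.12); o,_=st("up")
c=snap("wrist","w15"); crop(c,270,130,380,230,7,"w15c")
```

```text
up 51.32 [ 510.5 -121.6  169.9] [ 0.5  0.7 -1.3] [0.032 0.01  0.023]
```

View pics/w15c.png

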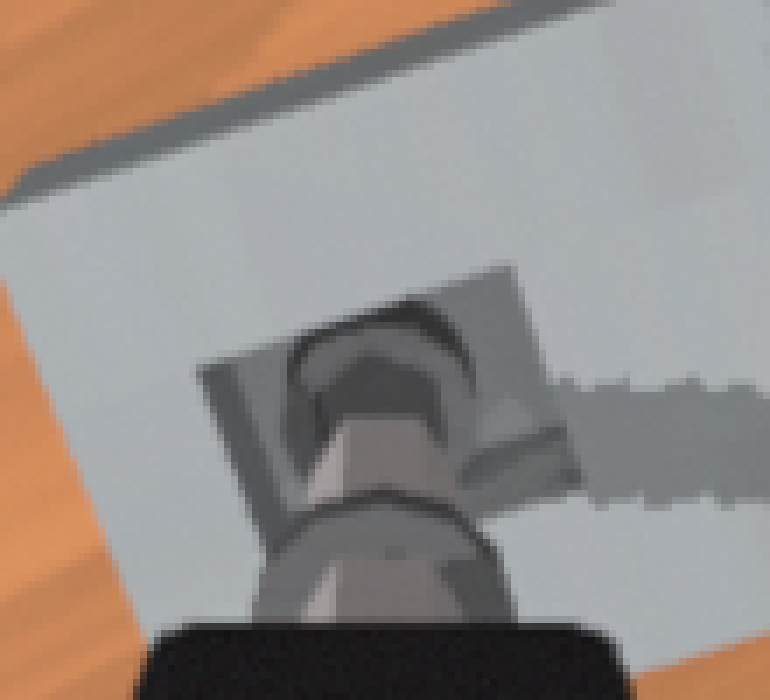

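Against the socket, the driver has turned past the screw without moving it, although torque reached about 0.14 N m, twice the drag. That means the screw is at its stop. I'll reinsert the driver aligned, bring it lightly against the stop once more, and release.

Run:
```python
from turn import *
s=load_s(); x,y=.5108,-.1217; phi=-80.0; R=quat(np.radians(phi))
bot.reach([x,y,.165],R)
ok=True
for z in (.150,.143,.139,.135,.1325,.1306):
    bot.servo_line([x,y,z],ori=R,velocity=0.06); o,df=st(z)
    if np.abs(df).max()>9: ok=False; break
    x+=np.clip(df[0]*1e-4,-.0003,.0003); y+=np.clip(df[1]*1e-4,-.0003,.0003)
if ok:
    s.update(x=float(x),y=float(y),z=.1304,phi=phi); save_s(s)
    turn(9,9,G=.5)
    for _ in range(8):
        turn(2,2,tz_stop=.25,G=.3); a=avg(3)
        if a[5]>.11: print("FIRM"); break
```

```text
0.15 52.46 [ 510.4 -121.6  149.4] [ 0.6  0.3 -1.3] [-0.006 -0.032 -0.012]
0.143 52.73 [ 510.6 -121.6  142.6] [ 0.9  0.1 -1.2] [ 0.034  0.013 -0.026]
0.139 52.98 [ 510.7 -121.7  138.8] [-0.8 -0.4 -2. ] [-0.02   0.178  0.   ]
0.135 53.23 [ 510.7 -121.7  134.7] [ 0.  -0.1 -1.2] [0.016 0.227 0.039]
0.1325 53.48 [ 510.8 -121.7  132.3] [-0.3 -0.6 -2.1] [0.004 0.241 0.019]
0.1306 53.73 [ 510.8 -121.8  130.5] [-1.3 -0.6 -2.1] [-0.081  0.21  -0.009]
-89.0 54.0 [ 510.5 -121.8  130.3] [-1.4 -0.2 -0.8] [0.065 0.546 0.019]
   j6 1.313 w 0.0333
-91.0 54.25 [ 510.4 -121.7  130.3] [-1.2  1.  -0.4] [ 0.274  0.59  -0.013]
   j6 1.348 w 0.0336
avg [-2.356  1.514 -1.212  0.328  0.61   0.008] sd 0.041 54.3
-93.0 54.55 [ 510.4 -121.7  130.3] [-2.3  1.6  0.1] [0.452 0.675 0.035]
   j6 1.384 w 0.0331
avg [-2.87   1.081 -0.673  0.428  0.668  0.016] sd 0.032 54.6
-95.0 54.85 [ 510.4 -121.7  130.3] [-2.6  1.3  0.4] [0.518 0.707 0.104]
   j6 1.42 w 0.0332
avg [-2.476  2.404 -1.093  0.549  0.692  0.074] sd 0.049 54.9
-97.0 55.15 [ 510.4 -121.7  130.3] [-2.3  1.8  0.9] [0.682 0.69  0.059]
   j6 1.455 w 0.0335
avg [-2.68   2.544 -0.624  0.629  0.672  0.147] sd 0.009 55.2
FIRM
```

Run:
```python
from turn import *
turn(2,2,tz_stop=.3,G=.5); avg(4)
hand.move_gripper(0.08); st("open"); avg(4)
c=snap("wrist","w16"); sd=snap("side","s16"); crop(sd,350,90,450,190,5,"s16c")
s=load_s()
o=get_obs()["position"]
bot.servo_line([o[0],o[1],.26],velocity=0.2); st("up")
c=snap("wrist","w17"); snap("side","s17")
```

```text
-99.0 55.45 [ 510.4 -121.6  130.3] [-2.3  2.9 -0.4] [0.62  0.66  0.174]
   j6 1.49 w 0.0335
avg [-2.578  3.42  -0.837  0.675  0.611  0.163] sd 0.02 55.5167
open 56.03 [ 510.6 -121.8  130.4] [ 0.3 -0.1  1. ] [ 0.027 -0.051  0.027]
avg [ 0.246  0.287 -0.154  0.    -0.003  0.021] sd 0.034 56.1
up 57.0 [ 509.7 -121.5  259. ] [ 0.3 -0.5  1. ] [-0.02   0.062 -0.035]
```

View pics/w17.png

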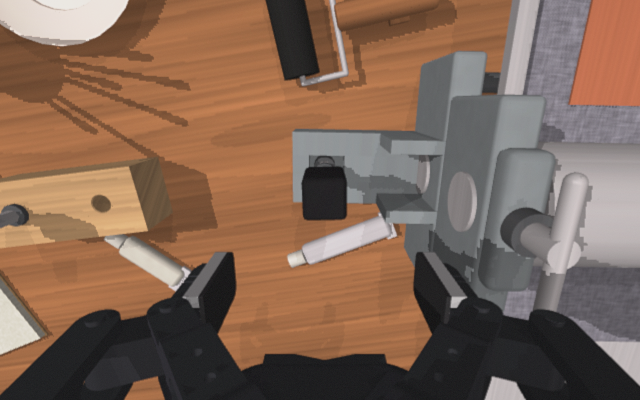

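View pics/s17.png

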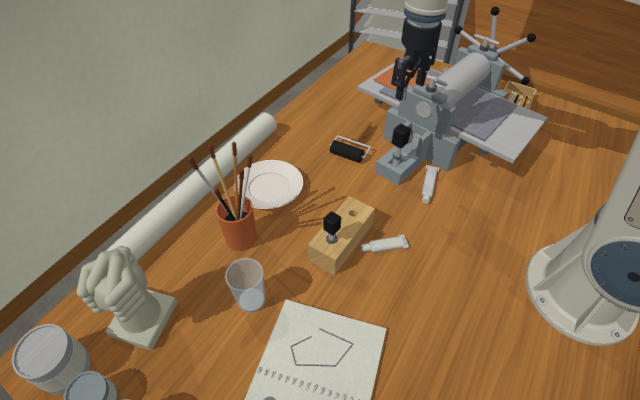

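View pics/w16.png

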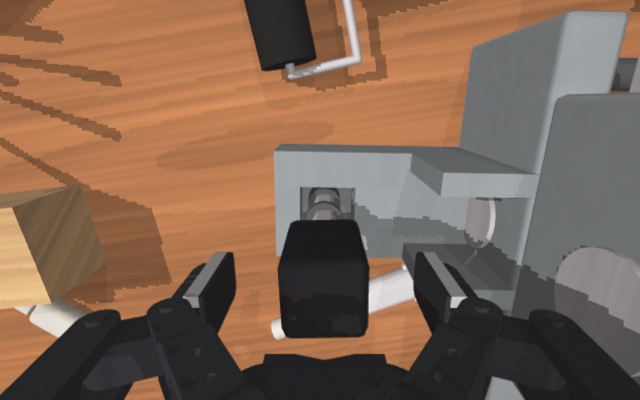

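The driver stands upright in the screw and free of the gripper (grip at about (325,193) in the wrist view). Nothing else has moved, so I'll hand in.

```bash
python3 -c "
from workcell import hand_in,get_obs
print(get_obs()['time_s']); print(hand_in())"
```

```text
57.1
the job is handed in; nothing more can be done
None
```

I judge the screw fully home, with the larger driver left standing upright in it. I handed in at 57 s with the gripper open and clear. No screw angle or verdict is reported to me, so "home" rests on what I felt and saw.

**What I did:** I took the larger driver from the block and felt it into the socket, which bottomed about 26 mm below the foot's top. I turned it clockwise about 340°, regripped once and turned on. Later I lifted it twice to look at the socket and seated it again.

**Checks that support home:**
- **Torque:** the last turn built up to 0.16–0.17 N m, against a drag of about 0.06. It met the same angle (within a degree or two) as the time before, and the screw did not yield.
- **Socket angle:** its change fits about 291° turned, which would be home from a start near 0.1 rad.
- **After release:** the pictures show the driver upright in the slot, released, with the other objects where they were.

**Checks that disagreed or are uncertain:**
- **Missed stop:** I did not feel the stop clearly on the first pass. The driver turned about 411° in all, more than the screw's travel. I think it slipped over the socket's facets at about 0.15 N m once the screw was home.
- **Angle and sink:** the socket angle alone also allowed 231°. The screw sank about 1.4–1.5 mm, between the two cases, so I ruled out 231° by the torque alone.
- **Contact forces:** I could not read the driver's force on the screw or the press directly. After an early contact of about 11 N during seating, wrist forces stayed at or below about 13 N.

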